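# Wash up the glue corner: brush out the jar, hang brush and dippers on the tub

### The arm

A 6-joint arm with a two-finger parallel gripper is mounted at the origin on the work surface. World frame = base frame: x ahead of the robot, y to its left, z up, the work surface at z = 0. Lengths are in m, angles in rad, forces in N, time in s.
With the tool pointing down it reaches from about 0.275 to 0.775 m from the base axis. Payload 14.6 kg.
Tool frame: the origin (TCP) lies at the very end of the fingers, on their centre line; the grasp point (between the pads) lies 19 mm behind it; z points along the fingers, y is the direction in which the jaws open and shut (so a half turn about z gives the same grasp; the last joint's range is limited). The gripper opens to 85 mm and grips with 20 to 120 N. Pads are 22 mm wide; open, the fingers measure 114 mm over their backs; the gripper's body (76 mm by 85 mm) begins 54 mm behind the grasp point. The pads swing forward as they close: fully open they stand 13 mm farther back than shut.
Start: joints at [-1.295, 0.263, -0.048, 1.259, 0, 1.415], TCP at [0.219, -0.477, 0.231] pointing down, gripper open.
Joint ranges: [-2.65, 2.65], [-0.89, 1.7], [-1.18, 1.37], [-2.13, 2.11], [-1.35, 1.29], [-3.14, 3.14]. Speed limits (rad/s): [1.89, 1.89, 2.57, 2.79, 3.14, 3.14].

### API

Orientations are given as a unit quaternion [x, y, z, w].
In Python, from workcell import manip gives the robot as it stands. The module is installed in compiled form; this text tells all that it offers.
- The arm moves only by the tool carry_out, never from a script. Its argument "moves" is a list of rows, each a list of 3 entries, a list of its own where there are three numbers: the shift along the tool's x, y, z in units of 30 mm (1.0 is 30 mm), then the turn, a rotation vector about the tool's x, y, z in units of 6 degrees (1.0 is 6 degrees), then the gripper command: -1 is fully open, 1 is shut, values between are in proportion. A call has 1 to 12 rows; each row is the pose to reach, as a shift and turn from the pose commanded when the call began, along the tool's axes at that moment; what a row does not reach only later rows make up. A row lasts 1/10 s, in which the tool goes at most 50 mm and 8.59 degrees, less where a joint would pass 70% of its speed; a pose out of reach is approached as far as the arm can. A call with a gripper value outside its range is refused whole. The fingers move at their own pace and stop on an object; "grip_force" is the grip in N (left out, the last holds). Time passes only in rows, so rows that repeat a pose let the fingers close. It gives the time, the measured TCP pose, the force and the opening at its end, in the units of the state.
- manip.sense(): the state, without advancing time (a new reading comes with each control period).
- manip.capture(name): name is "side" or "top" or "wrist"; returns a dict with "pixels" (480x640x3 uint8, red, green, blue), "fx", "fy", "cx", "cy" (pixels), "D" ([k1, k2, p1, p2, k3] as OpenCV has them; the pictures are not rectified), "rvec" (rotation vector, rad) and "tvec" (3), from world to camera coordinates, as OpenCV has them; the wrist camera has in their place "T_tool_cam" (4x4, takes a point from camera to tool coordinates, whose origin is the TCP and whose axes are the flange's). Camera axes: x right, y down, z forward; pixel columns grow to the right and rows downward; lengths in m; the calibration is good to about 2 mm. A picture is of the moment at which its call begins: read the wrist's pose just before it. There is no depth.
- manip.finish_job(): hands the job in, once; it reports no verdict.
The state is a dict: "clock": time; "q": joint angles; "joint_velocities": joint speeds; "tau": joint torques, N m; "tool_pos": TCP position; "orientation": TCP orientation; "contact_force": force on the tool from outside, world axes, zero at the start; "ft_torque": the same for the moment, N m; "gripper_width": finger opening in m.
Only numpy, scipy, OpenCV 4.12 (cv2) and the standard library are available. Lean on these libraries where they do the work, as an engineer would, in place of code of your own. Each camera call takes 0.05 s, during which the arm holds its last target.

### The job

Clear up the glue corner: take the lid off the white glue jar and lay it on the bench, brush the jar out with the long brush in three full strokes, each right down to the bottom and back up to near the rim, then put the lid back on so that it sits flat. Hang the brush and every glue dipper by its own hook over the rim of the wooden tub, anywhere round it, with the bristles or the cup inside the tub and the hook's end outside. Leave the jar standing upright and do not disturb the sandal, the mallet and the spool.

Things in the scene. Friction and masses are not known exactly. Their poses are not given: they have to be found in the camera images.
- tub: round light-wood stave tub, open on top, empty; it is heavy and stays where it is. Outer radius 140 mm, wall 9 mm (20 flat staves), 145 mm high, floor 10 mm thick. Origin: centre of its underside, on the bench; z up.
- jar: white stoneware glue jar, round, standing loose on the bench, about 0.7 kg: outer radius 36 mm, inner radius 30 mm, 90 mm high, inside floor 8 mm above its underside (82 mm deep). Origin: centre of its underside; z up.
- lid: turned wooden lid of the jar, loose, about 80 g. Origin: centre of the underside of its plug. Plug 50 mm diameter, z 0 to 8 mm; disc 74 mm diameter, z 8 to 16 mm; round knob 22 mm diameter, z 16 to 46 mm. On the jar the disc rests on the rim, the lid's origin then lying 82 mm above the jar's; laid on the bench it stands on its plug.
- cup: short steel drip cup, heavy and fixed, in which the brush stands at the start: outer radius 36 mm, inner radius 32 mm, 55 mm high, floor 6 mm. Origin: centre of its underside.
- brush: long jar brush, about 0.14 kg, 185 mm long, upright in the drip cup at the start. Origin: centre of the bristles' flat lower end; z runs up along the shaft. Round bristle head 45 mm diameter, z 0 to 75 mm; steel shaft 8 mm diameter above it; on the shaft a steel hook; on top a dark wooden grip
- brush_grip (a point): middle of the brush's wooden grip (in the brush's frame x 0, y 0, z 160 mm); grip z 135 to 185 mm, 18 mm along x by 22 mm along y
- brush_hook (a point): underside of the brush's hook, where it sits on the rim with the bristles clear of the wall (in the brush's frame at x -31, y 0, z 122 mm). The hook is 6 mm wire: it leaves the shaft towards the brush's own -x and 45 mm out turns down; 38 mm clear between shaft and turned-down end
- brush_hooktip (a point): lower end of the brush's hook (in the brush's frame at x -45, y 0, z 102 mm)
- dipper1: glue dipper, one of up to three alike (an absent one reads None), loose, 0.22 kg, standing upright on its flat bottom at the start: steel cup of radius 36 mm, 42 mm high. Origin: centre of the cup's underside; z up. An upright steel rod, 7 mm diameter, is fixed to the cup's wall at x -39.5 mm, y 0; it carries a hook, and on top a dark wooden grip
- dipper1_grip (a point): middle of that dipper's wooden grip (in the dipper's frame x -39.5, y 0, z 150 mm); grip z 125 to 175 mm, 18 mm along x by 22 mm along y
- dipper1_hook (a point): underside of that dipper's hook, midway between rod and turned-down end (in the dipper's frame at x -54.5, y 0, z 112 mm); it sits on the tub's rim when hung. The hook is 6 mm wire: it leaves the rod towards the dipper's own -x (away from the cup) and 26 mm out turns down; 19 mm clear between rod and turned-down end
- dipper1_hooktip (a point): lower end of that dipper's hook (in the dipper's frame at x -65.5, y 0, z 90 mm)
- dipper2: glue dipper, one of up to three alike (an absent one reads None), loose, 0.22 kg, standing upright on its flat bottom at the start: steel cup of radius 36 mm, 42 mm high. Origin: centre of the cup's underside; z up. An upright steel rod, 7 mm diameter, is fixed to the cup's wall at x -39.5 mm, y 0; it carries a hook, and on top a dark wooden grip
- dipper2_grip (a point): middle of that dipper's wooden grip (in the dipper's frame x -39.5, y 0, z 150 mm); grip z 125 to 175 mm, 18 mm along x by 22 mm along y
- dipper2_hook (a point): underside of that dipper's hook, midway between rod and turned-down end (in the dipper's frame at x -54.5, y 0, z 112 mm); it sits on the tub's rim when hung. The hook is 6 mm wire: it leaves the rod towards the dipper's own -x (away from the cup) and 26 mm out turns down; 19 mm clear between rod and turned-down end
- dipper2_hooktip (a point): lower end of that dipper's hook (in the dipper's frame at x -65.5, y 0, z 90 mm)
- dipper3: glue dipper, one of up to three alike (an absent one reads None), loose, 0.22 kg, standing upright on its flat bottom at the start: steel cup of radius 36 mm, 42 mm high. Origin: centre of the cup's underside; z up. An upright steel rod, 7 mm diameter, is fixed to the cup's wall at x -39.5 mm, y 0; it carries a hook, and on top a dark wooden grip
- dipper3_grip (a point): middle of that dipper's wooden grip (in the dipper's frame x -39.5, y 0, z 150 mm); grip z 125 to 175 mm, 18 mm along x by 22 mm along y
- dipper3_hook (a point): underside of that dipper's hook, midway between rod and turned-down end (in the dipper's frame at x -54.5, y 0, z 112 mm); it sits on the tub's rim when hung. The hook is 6 mm wire: it leaves the rod towards the dipper's own -x (away from the cup) and 26 mm out turns down; 19 mm clear between rod and turned-down end
- dipper3_hooktip (a point): lower end of that dipper's hook (in the dipper's frame at x -65.5, y 0, z 90 mm)
- sandal: finished sandal, cork on a dark sole with a green strap, 228 mm (x) x 88 x 50 mm, on the far side of the work; leave it alone. Origin: centre of its underside
- mallet: wooden mallet lying on the bench, handle 200 mm along its -x, head 50 x 100 x 44 mm; leave it alone. Origin: under the joint of handle and head
- spool: wooden spool of white cord, 56 mm diameter, 60 mm high, between robot and tub; leave it alone. Origin: centre of its underside

How it is judged:
By the outcome, as a careful person would: the job done as asked, in the order asked, and still so for the second after the job is handed in, with the robot touching nothing.
Of dipper1, dipper2, dipper3 only 2 to 3 are there at a start; the rules pass over those that are not, and their reading is None.
At some moment in a run one of lid, dipper1, dipper2, dipper3 may be knocked a few centimetres aside while the robot is not near it.
It also fails if it takes over 210 s, if anything falls off the work surface, if the arm or the gripper's body presses on something with over 40 N, if the wrist force passes 120 N, or if a joint passes its speed limit or range.

## Working session

There is one attempt and no reset: what is moved stays moved. The work goes in short steps, Python scripts to look and compute and a tool call to move; the robot and the scene stay as the last step left them, time stands still between calls to the robot, and variables do not carry over. Pictures are saved under pics/ and viewed, and the job is handed in when it is done.

Besides the shell and the picture viewer there is one more tool, called after ">>>" by a JSON object that holds its "api" and its "payload". carry_out: Moves the arm, as the interface text tells. Its arguments: {"type":"object","properties":{"moves":{"type":"array","items":{"type":"array"}},"grip_force":{"type":"number"}},"required":["moves"]}

```bash
mkdir -p pics
python3 - <<'E'
from workcell import manip
import cv2
s=manip.sense(); print(s)
for n in ["side","top","wrist"]:
    c=manip.capture(n)
    cv2.imwrite(f"pics/{n}0.png",c["pixels"][:,:,::-1])
    print(n,{k:v for k,v in c.items() if k!="pixels"})
E
```

```text
{'clock': 0.0, 'q': array([-1.29534418e+00,  2.63508050e-01, -4.89312727e-02,  1.25940764e+00,
       -1.39638384e-05,  1.41549465e+00]), 'joint_velocities': array([-7.50464595e-04, -1.23988380e-03, -6.46446322e-05, -6.91667859e-04,
        6.24774852e-04, -7.34974038e-04]), 'tau': array([-1.51352724e-03, -6.37605858e+01,  3.84567797e+01,  1.37973268e-02,
       -1.16834508e-04,  5.15283858e-06]), 'tool_pos': array([ 0.21913131, -0.47677613,  0.23083489]), 'orientation': array([ 9.76895776e-01,  2.13715622e-01, -3.85089487e-05, -5.23951217e-04]), 'contact_force': array([0.56084661, 0.32762094, 0.29375737]), 'ft_torque': array([-0.01128024, -0.02932284, -0.0443211 ]), 'gripper_width': 0.08519862594023309}
side {'fx': 574.3369670550965, 'fy': 574.3369670550965, 'cx': 324.36688631846806, 'cy': 243.6692563447885, 'D': array([-0.1590875,  0.       ,  0.       ,  0.       ,  0.       ]), 'rvec': array([ 0.43461636, -2.78892549,  1.10977269]), 'tvec': array([0.47399379, 0.23134427, 1.42159089])}
top {'fx': 495.0103943153426, 'fy': 495.0103943153426, 'cx': 323.05483941753994, 'cy': 243.23902674808718, 'D': array([-0.07151553,  0.        ,  0.        ,  0.        ,  0.        ]), 'rvec': array([ 2.12556346, -2.18127429,  0.10996251]), 'tvec': array([0.00553527, 0.55055829, 1.31895097])}
wrist {'fx': 360.92757246976583, 'fy': 360.92757246976583, 'cx': 319.3949185618298, 'cy': 239.3729379391732, 'D': array([-0.0580787,  0.       ,  0.       ,  0.       ,  0.       ]), 'T_tool_cam': array([[-9.79957168e-05, -9.51551180e-01, -3.07490395e-01,
         7.87911297e-02],
       [ 9.99999810e-01,  9.39441837e-05, -6.09412196e-04,
         9.25977638e-04],
       [ 6.08773828e-04, -3.07490396e-01,  9.51550989e-01,
        -1.42537180e-01],
       [ 0.00000000e+00,  0.00000000e+00,  0.00000000e+00,
         1.00000000e+00]])}
```

View pics/side0.png

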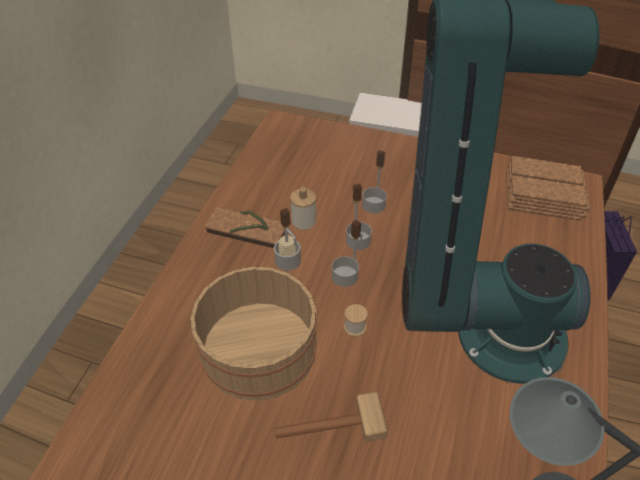

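View pics/top0.png

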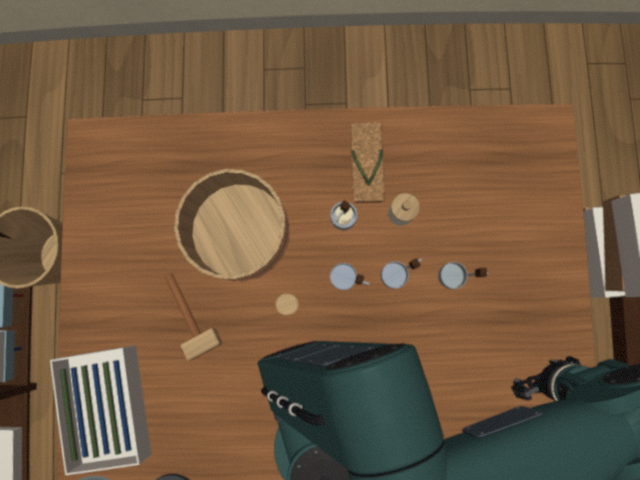

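View pics/wrist0.png

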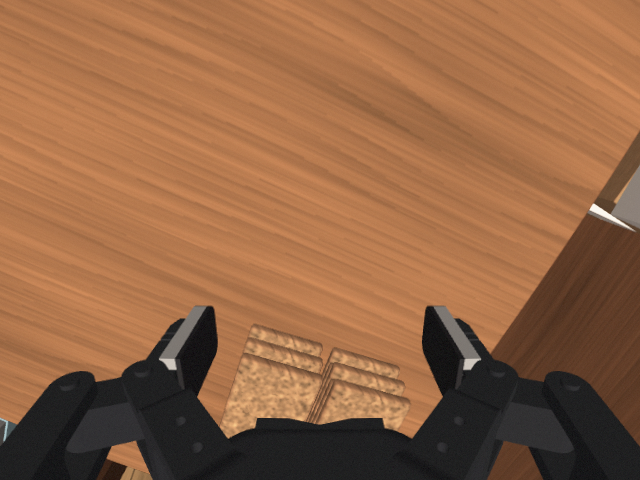

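The side and top views show the tub at top (231,224), drip cup with brush at (344,213), jar with lid at (405,208), and three dippers at (343,277), (394,275) and (453,275). The sandal, spool and mallet are clear of these. I'll enlarge both views to measure.

```bash
cat > h.py <<'E'
import numpy as np, cv2
from scipy.spatial.transform import Rotation as R
from workcell import manip
def cam(c,s=None):
    K=np.array([[c["fx"],0,c["cx"]],[0,c["fy"],c["cy"]],[0,0,1]]);D=np.array(c["D"])
    if "rvec" in c:
        Rm=cv2.Rodrigues(np.array(c["rvec"]))[0];t=np.array(c["tvec"])
    else:
        T=np.eye(4);T[:3,:3]=R.from_quat(s["orientation"]).as_matrix();T[:3,3]=s["tool_pos"]
        W=T@np.array(c["T_tool_cam"]);Rm=W[:3,:3].T;t=-Rm@W[:3,3]
    return K,D,Rm,t
def ray(C,uv):
    K,D,Rm,t=C
    p=cv2.undistortPoints(np.array([[uv]],float),K,D)[0,0]
    d=Rm.T@np.array([p[0],p[1],1]);return -Rm.T@t,d/np.linalg.norm(d)
def plane(C,uv,z):
    o,d=ray(C,uv);return o+d*(z-o[2])/d[2]
def tri(rs):
    A=np.zeros((3,3));b=np.zeros(3)
    for o,d in rs:
        P=np.eye(3)-np.outer(d,d);A+=P;b+=P@o
    x=np.linalg.solve(A,b);return x,[np.linalg.norm((np.eye(3)-np.outer(d,d))@(x-o)) for o,d in rs]
def proj(C,X):
    K,D,Rm,t=C
    return cv2.projectPoints(np.array(X,float).reshape(-1,3),cv2.Rodrigues(Rm)[0],t,K,D)[0][:,0]
def snap(n):
    s=manip.sense();c=manip.capture(n);return c["pixels"][:,:,::-1].copy(),cam(c,s),s
def crop(img,x0,y0,w,h,f,name):
    o=cv2.resize(img[y0:y0+h,x0:x0+w],None,fx=f,fy=f,interpolation=cv2.INTER_CUBIC)
    for x in range((x0//20+1)*20,x0+w,20): cv2.putText(o,str(x),((x-x0)*f,10),0,.35,(0,255,255));cv2.line(o,((x-x0)*f,12),((x-x0)*f,18),(0,255,255))
    for y in range((y0//20+1)*20,y0+h,20): cv2.putText(o,str(y),(0,(y-y0)*f),0,.35,(0,255,255));cv2.line(o,(22,(y-y0)*f),(28,(y-y0)*f),(0,255,255))
    cv2.imwrite(name,o)
E
python3 - <<'E'
from h import *
t=cv2.imread("pics/top0.png");s=cv2.imread("pics/side0.png")
crop(t,310,180,200,130,4,"pics/t1.png"); crop(s,260,140,140,150,4,"pics/s1.png")
def dark(im,box):
    x,y,w,h=box;hsv=cv2.cvtColor(im[y:y+h,x:x+w],cv2.COLOR_BGR2HSV)
    m=(hsv[...,2]<85).astype(np.uint8)
    n,l,st,ce=cv2.connectedComponentsWithStats(m)
    for i in range(1,n):
        if st[i,4]>15: print(st[i]+[x,y,0,0,0],ce[i]+[x,y])
print("top");dark(t,(325,190,180,110));print("side");dark(s,(265,145,130,140))
E
```

```text
top
[340 201  11  12  69] [344.56521739 206.23188406]
[409 259  11  10  73] [413.76712329 263.91780822]
[458 264   8  15  24] [463.08333333 270.625     ]
[473 268  14   9  94] [479.96808511 272.19148936]
[439 273   6  13  19] [440.42105263 279.36842105]
[355 275   8   9  56] [358.71428571 279.19642857]
side
[377 152   8  15 101] [380.12871287 158.75247525]
[353 185   9  16 120] [356.58333333 192.64166667]
[281 210   9  17 131] [284.83969466 217.83969466]
[351 221  11  18 145] [355.56551724 229.13793103]
[265 242   9   6  34] [268.97058824 244.61764706]
```

View pics/t1.png

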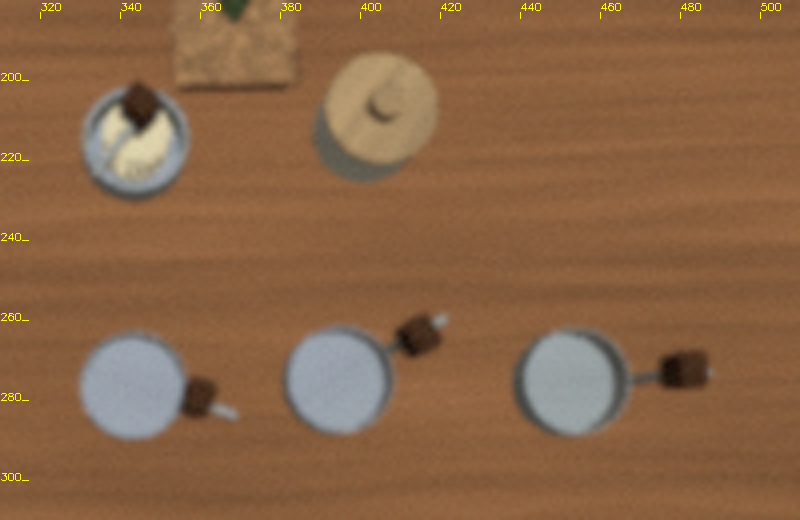

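View pics/s1.png

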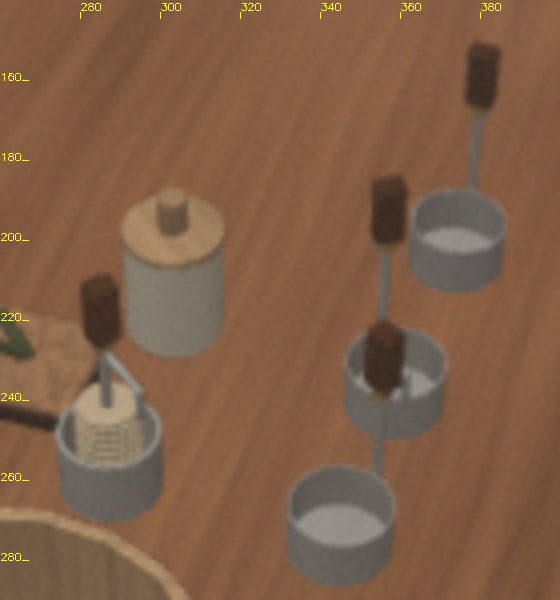

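Run:
```python
from h import *
T,S=cam(manip.capture("top")),cam(manip.capture("side"))
pairs={"brush":((344.6,206.2),(284.8,217.8)),"dA":((358.7,279.2),(355.6,229.1)),"dB":((413.8,263.9),(356.6,192.6)),"dC":((480,272.2),(380.1,158.7))}
cups={"dA":(342.5,276),"dB":(394.5,275),"dC":(453,275.5)}
scup={"dA":(345,268.5),"dB":(359,232),"dC":(374.5,197.5)}
np.set_printoptions(precision=4,suppress=True)
for k,(a,b) in pairs.items():
    x,e=tri([ray(T,a),ray(S,b)]);print(k,"grip",x,np.round(e,4))
    if k in cups:
        c=plane(T,cups[k],.042);c2=plane(S,scup[k],.042);v=x-c;print("  cup",c,c2,"d",np.hypot(*v[:2]),"grip dir deg",np.degrees(np.arctan2(v[1],v[0])))
print("drip",plane(T,(344,215),.055),plane(S,(287.5,244),.055))
print("brush hook top", plane(T,(335,222),.11),plane(S,(295,240),.11))
print("jar lid disc",plane(T,(405,207),.098),plane(S,(303,198.5),.098)," knob tri",tri([ray(T,(407,205)),ray(S,(303,192))]))
print("spool",plane(T,(287,304),.06))
print("sandal",[plane(T,p,.02) for p in [(354,202),(383,202)]])
t=cv2.imread("pics/top0.png");crop(t,165,155,130,140,4,"pics/t2.png")
s=cv2.imread("pics/side0.png");crop(s,180,255,150,145,4,"pics/s2.png")
```

```text
brush grip [ 0.626  -0.0664  0.1635] [0.0002 0.0002]
dA grip [ 0.4449 -0.0961  0.1498] [0. 0.]
  cup [ 0.4593 -0.0589  0.042 ] [ 0.4564 -0.0507  0.042 ] d 0.039911458534921444 grip dir deg -111.20911521515859
dB grip [ 0.4796 -0.234   0.1483] [0.0004 0.0004]
  cup [ 0.4583 -0.1987  0.042 ] [ 0.4567 -0.1927  0.042 ] d 0.041218138878688054 grip dir deg -58.896910095105234
dC grip [ 0.4538 -0.3977  0.1495] [0.0001 0.0001]
  cup [ 0.4526 -0.3564  0.042 ] [ 0.4505 -0.3465  0.042 ] d 0.04130338365770884 grip dir deg -88.24184750543915
drip [ 0.6231 -0.0675  0.055 ] [ 0.6269 -0.0763  0.055 ]
brush hook top [ 0.5958 -0.042   0.11  ] [ 0.5932 -0.0478  0.11  ]
jar lid disc [ 0.6325 -0.2265  0.098 ] [ 0.6305 -0.2184  0.098 ]  knob tri (array([ 0.6346, -0.2298,  0.1119]), [np.float64(0.0004256288107432862), np.float64(0.000425628810743531)])
spool [0.3882 0.0902 0.06  ]
sandal [array([ 0.6651, -0.0975,  0.02  ]), array([ 0.6629, -0.1781,  0.02  ])]
```

View pics/t2.png

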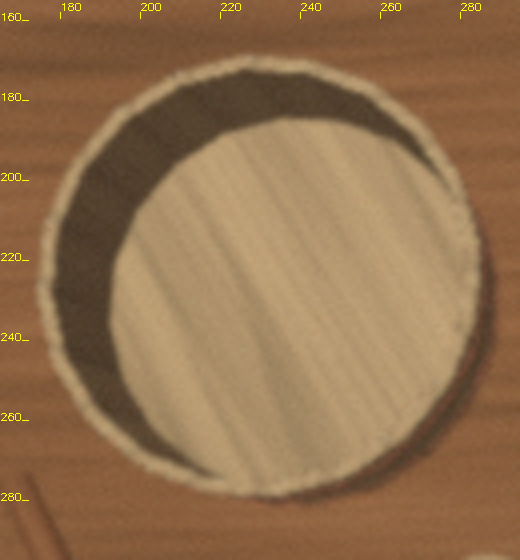

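View pics/s2.png

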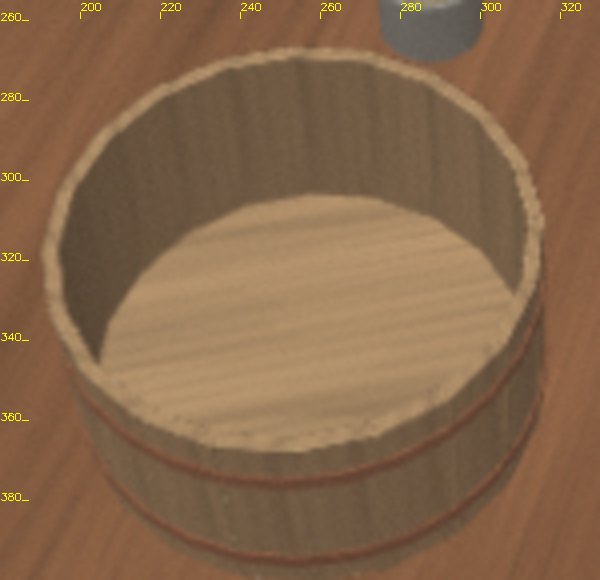

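Run:
```python
from h import *
from scipy.optimize import least_squares
np.set_printoptions(precision=4,suppress=True)
T,S=cam(manip.capture("top")),cam(manip.capture("side"))
tp=[(174.5,230),(177,208),(230,168.5),(252,170),(285,222),(283,240),(230,279),(256,277),(193,264)]
sp=[(191,318),(315,308),(250,267),(262,267),(252,368),(230,366),(197,292),(305,280)]
for n,C,pts in (("top",T,tp),("side",S,sp)):
    P=np.array([plane(C,p,.145)[:2] for p in pts])
    r=least_squares(lambda v:np.hypot(*(P-v[:2]).T)-v[2],[.6,.2,.14]);print(n,r.x,np.round(r.fun,4))
```

```text
top [0.5949 0.2228 0.1431] [ 0.0007  0.0008 -0.0014  0.0038 -0.0045 -0.0023 -0.0018  0.0089 -0.0042]
side [0.5941 0.2277 0.1431] [-0.0027 -0.003  -0.0036 -0.0044 -0.0005  0.0001  0.0063  0.0079]
```

>>> {"api": "carry_out", "payload": {"moves": [[[0,0,0],[0,0,5],-1],[[0,0,0],[0,0,10],-1],[[0,0,0],[0,0,15],-1],[[0,0,0],[0,0,20],-1],[[0,0,0],[0,0,25.9],-1],[[0,0,0],[0,0,25.9],-1],[[0,0,0],[0,0,25.9],-1],[[0,0,0],[0,0,25.9],-1],[[0,0,0],[0,0,25.9],-1],[[0,0,0],[0,0,25.9],-1],[[0,0,0],[0,0,25.9],-1],[[0,0,0],[0,0,25.9],-1]]}}

```text
clock: 1.55
tool_pos: [0.2012, -0.4812, 0.2312]
orientation: [0.784, -0.621, 0.005, -0.006]
contact_force: [-0.1, 0.4, 0.9]
gripper_width: 0.0852
```

I turned the wrong way round; I'll turn back. I'm adding a helper that converts a target pose into shift and turn units.

Add to h.py:
```python
def yaw(s=None):
    s=s or manip.sense();M=R.from_quat(s["orientation"]).as_matrix();return np.degrees(np.arctan2(M[1,0],M[0,0]))
def to(p,yawd,s=None):
    """shift (units) and turn (units) from measured pose to TCP p, tool down, yaw of tool x in deg"""
    s=s or manip.sense();M=R.from_quat(s["orientation"])
    a=np.radians(yawd);x=np.array([np.cos(a),np.sin(a),0]);z=np.array([0,0,-1.]);G=R.from_matrix(np.c_[x,np.cross(z,x),z])
    d=M.inv().apply(np.array(p)-s["tool_pos"])/.03; r=(M.inv()*G).as_rotvec()/np.radians(6)
    print("shift",np.round(d,3),"turn",np.round(r,2)," yaw now %.1f"%np.degrees(np.arctan2(M.as_matrix()[1,0],M.as_matrix()[0,0])))
np.set_printoptions(precision=4,suppress=True)
```

```text
(no output)
```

>>> {"api": "carry_out", "payload": {"moves": [[[0,0,0],[0,0,-6],-1],[[0,0,0],[0,0,-10],-1],[[0,0,0],[0,0,-14],-1],[[0,0,0],[0,0,-18],-1],[[0,0,0],[0,0,-22],-1],[[0,0,0],[0,0,-24],-1],[[0,0,0],[0,0,-24],-1],[[0,0,0],[0,0,-24],-1],[[0,0,0],[0,0,-24],-1],[[0,0,0],[0,0,-24],-1],[[0,0,0],[0,0,-24],-1],[[0,0,0],[0,0,-24],-1]]}}

```text
clock: 2.75
tool_pos: [0.2, -0.4815, 0.2313]
orientation: [0.973, 0.231, 0.007, -0.0]
contact_force: [0.2, 0.3, -0.3]
gripper_width: 0.0857
```

Run:
```python
from h import *
print(manip.sense()["q"]);to([.53,-.228,.26],180)
```

```text
[-1.3416  0.2559 -0.0585  1.2566  0.0148  1.3344]
shift [13.634 -2.61  -0.769] turn [  0.19  -0.   -25.55]  yaw now 26.7
```

>>> {"api": "carry_out", "payload": {"moves": [[[1.5,-0.3,-1.2],[0,0,-2],-1],[[3,-0.6,-1.2],[0,0,-4],-1],[[4.5,-1,-1.2],[0,0,-6],-1],[[6,-1.3,-1],[0,0,-8],-1],[[7.5,-1.6,-1],[0,0,-10],-1],[[9,-2,-0.9],[0,0,-12],-1],[[10.5,-2.3,-0.8],[0,0,-14],-1],[[12,-2.5,-0.77],[0,0,-16],-1],[[13.6,-2.6,-0.77],[0,0,-18],-1],[[13.6,-2.6,-0.77],[0,0,-20],-1],[[13.6,-2.6,-0.77],[0.1,0,-24],-1],[[13.6,-2.6,-0.77],[0.19,0,-25.55],-1]]}}

```text
clock: 3.95
tool_pos: [0.5311, -0.2304, 0.2598]
orientation: [0.424, 0.906, 0.004, 0.004]
contact_force: [0.2, 0.2, 0.1]
gripper_width: 0.0853
```

Run:
```python
from h import *
im,C,s=snap("wrist");print(s["tool_pos"],s["q"],s["contact_force"]);to([.53,-.228,.26],180)
cv2.imwrite("pics/w1.png",im)
```

```text
[ 0.5311 -0.2304  0.2598] [-0.5547  0.3463  0.1511  1.3687  0.0094  0.3205] [0.232  0.1562 0.0728]
shift [ 0.086  0.031 -0.005] turn [ 0.08  0.08 -8.27]  yaw now 130.4
```

View pics/w1.png

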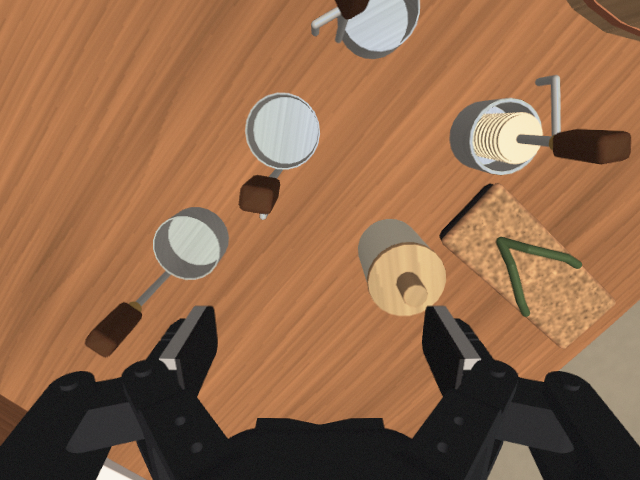

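The wrist view shows everything: the lid disc at (407,279) with its knob top at (415,296), dipper cups at (191,244), (283,131) and (380,15), and the brush hook bending at (556,78).

Run:
```python
from h import *
c=manip.capture("wrist");s=manip.sense();C=cam(c,s)
T,S=cam(manip.capture("top")),cam(manip.capture("side"))
print("lid disc",plane(C,(407,279),.098),"knob top",plane(C,(415,297),.128), "jar base circle ~",plane(C,(391,250),.0))
for n,cu,gr,w in (("dB",(283,131),(265,187),(394.5,275)),("dC",(190.5,244),(113,330),(453,275.5))):
    c=plane(C,cu,.042)
    print(n,"cup",c)
# dB grip top and dC grip top
print("dBtop",plane(C,(258,197),.175),"dCtop",plane(C,(101,343),.175))
print("brush top",plane(C,(616,147),.191),"shaft at hook",plane(C,(556,140),.131),"hook corner",plane(C,(556,79),.131),"tip",plane(C,(538,81),.108))
print("drip",plane(C,(506,136),.055))
```

```text
lid disc [ 0.6328 -0.224   0.098 ] knob top [ 0.6347 -0.2265  0.128 ] jar base circle ~ [ 0.6411 -0.2259  0.    ]
dB cup [ 0.4608 -0.1973  0.042 ]
dC cup [ 0.4555 -0.3499  0.042 ]
dBtop [ 0.4803 -0.2299  0.175 ] dCtop [ 0.4545 -0.3933  0.175 ]
brush top [ 0.6256 -0.0652  0.191 ] shaft at hook [ 0.6257 -0.0641  0.131 ] hook corner [ 0.5925 -0.036   0.131 ] tip [ 0.5921 -0.0353  0.108 ]
drip [ 0.6259 -0.0643  0.055 ]
```

Run:
```python
from h import *
to([.633,-.2245,.17],180)
```

```text
shift [-1.979  2.74   3.038] turn [ 0.09  0.08 -8.47]  yaw now 129.2
```

>>> {"api": "carry_out", "payload": {"moves": [[[-0.6,0.8,0],[0,0,-1.4],-1],[[-1.2,1.6,0],[0,0,-2.8],-1],[[-1.98,2.74,0.5],[0,0,-4.2],-1],[[-1.98,2.74,1],[0,0,-5.6],-1],[[-1.98,2.74,2],[0,0,-7],-1],[[-1.98,2.74,3],[0.1,0.1,-8.5],-1],[[-1.98,2.74,3],[0.1,0.1,-8.5],-1],[[-1.98,2.74,3],[0.1,0.1,-8.5],-1]]}}

```text
clock: 4.95
tool_pos: [0.633, -0.2241, 0.1719]
orientation: [-0.001, 1.0, -0.0, -0.001]
contact_force: [0.9, -0.7, 0.4]
gripper_width: 0.0854
```

Run:
```python
from h import *
im,C,s=snap("wrist");print(s["tool_pos"],s["q"],s["contact_force"]);to([.633,-.2245,.105],180)
cv2.imwrite("pics/w2.png",im)
```

```text
[ 0.633  -0.2241  0.1719] [-0.4609  0.5407  0.2389  1.2709 -0.0014 -0.4625] [ 0.859  -0.7371  0.367 ]
shift [ 0.011 -0.003  2.26 ] turn [-0.01 -0.01  0.02]  yaw now -179.9
```

View pics/w2.png

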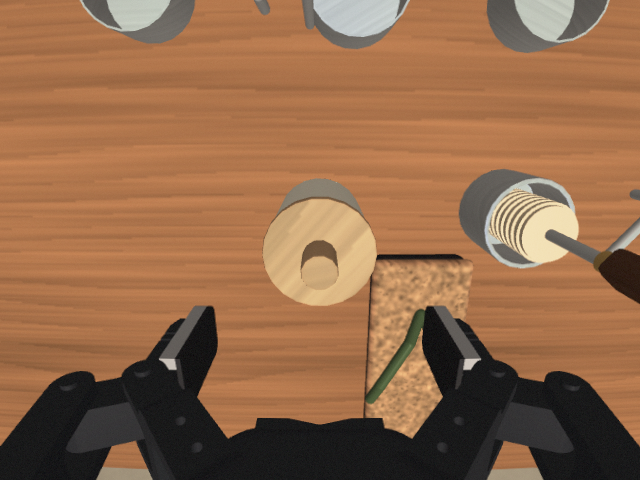

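The knob top is at (320,271), centred between the fingers. I'll descend and grip.

>>> {"api": "carry_out", "payload": {"moves": [[[0,0,0.8],[0,0,0],-1],[[0,0,1.6],[0,0,0],-1],[[0,0,2.26],[0,0,0],-1],[[0,0,2.26],[0,0,0],-1],[[0,0,2.26],[0,0,0],1],[[0,0,2.26],[0,0,0],1],[[0,0,2.26],[0,0,0],1],[[0,0,2.26],[0,0,0],1],[[0,0,2.26],[0,0,0],1],[[0,0,2.26],[0,0,0],1],[[0,0,2.26],[0,0,0],1],[[0,0,2.26],[0,0,0],1]], "grip_force": 40}}

```text
clock: 6.2
tool_pos: [0.6331, -0.2243, 0.1042]
orientation: [-0.004, 1.0, -0.001, -0.001]
contact_force: [-1.4, -0.3, 5.2]
gripper_width: 0.0208
```

Run:
```python
from h import *
s=manip.sense();print(s["tool_pos"],s["contact_force"],s["gripper_width"])
```

```text
[ 0.6331 -0.2243  0.1042] [-1.4118 -0.3054  5.1743] 0.020798002957425628
```

>>> {"api": "carry_out", "payload": {"moves": [[[0,0,-0.6],[0,0,0],1],[[0,0,-1.2],[0,0,0],1],[[0.2,-0.8,-1.4],[0,0,0],1],[[0.4,-1.8,-1.4],[0,0,0],1],[[0.7,-2.8,-1.2],[0,0,0],1],[[1,-3.8,-0.6],[0,0,0],1],[[1.1,-4.5,0.2],[0,0,0],1],[[1.1,-4.5,1],[0,0,0],1],[[1.1,-4.5,1.8],[0,0,0],1],[[1.1,-4.5,2.2],[0,0,0],1],[[1.1,-4.5,2.5],[0,0,0],1],[[1.1,-4.5,2.5],[0,0,0],1]]}}

```text
clock: 7.4
tool_pos: [0.6006, -0.3591, 0.0281]
orientation: [-0.004, 1.0, -0.0, -0.002]
contact_force: [0.0, 0.1, -1.2]
gripper_width: 0.0206
```

Run:
```python
from h import *
im,C,s=snap("wrist");print(s["tool_pos"],s["contact_force"],s["gripper_width"])
cv2.imwrite("pics/w3.png",im)
```

```text
[ 0.6006 -0.3591  0.0281] [ 0.0119  0.1006 -1.1565] 0.020613468906011564
```

View pics/w3.png

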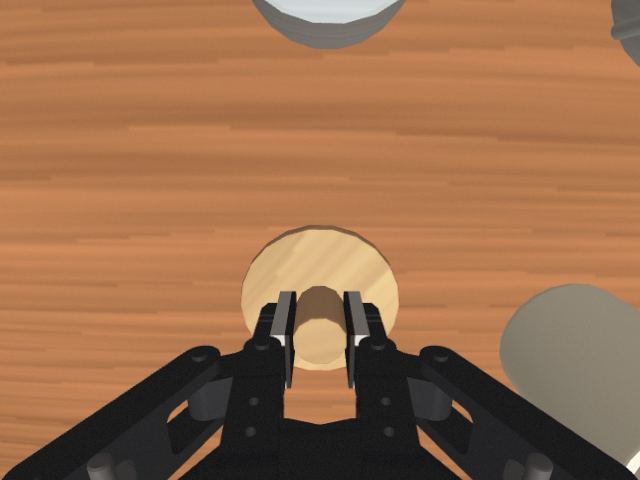

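The lid is held by its knob at (320,320), still about 6 mm above the bench. I'll lower it to contact and release.

>>> {"api": "carry_out", "payload": {"moves": [[[0,0,0.1],[0,0,0],1],[[0,0,0.19],[0,0,0],1],[[0,0,0.19],[0,0,0],1],[[0,0,0.19],[0,0,0],-1],[[0,0,0.19],[0,0,0],-1],[[0,0,0.19],[0,0,0],-1],[[0,0,0.19],[0,0,0],-1],[[0,0,0.19],[0,0,0],-1],[[0,0,0.19],[0,0,0],-1],[[0,0,-1],[0,0,0],-1],[[0,0,-2.5],[0,0,0],-1],[[0,0,-4],[0,0,0],-1]]}}

```text
clock: 8.65
tool_pos: [0.6007, -0.359, 0.1499]
orientation: [-0.004, 1.0, -0.0, -0.001]
contact_force: [1.3, 0.5, 0.5]
gripper_width: 0.0857
```

Run:
```python
from h import *
im,C,s=snap("wrist");print(s["tool_pos"],s["contact_force"],s["gripper_width"])
cv2.imwrite("pics/w4.png",im)
```

```text
[ 0.6007 -0.359   0.1499] [1.2682 0.477  0.5403] 0.08568501561047932
```

View pics/w4.png

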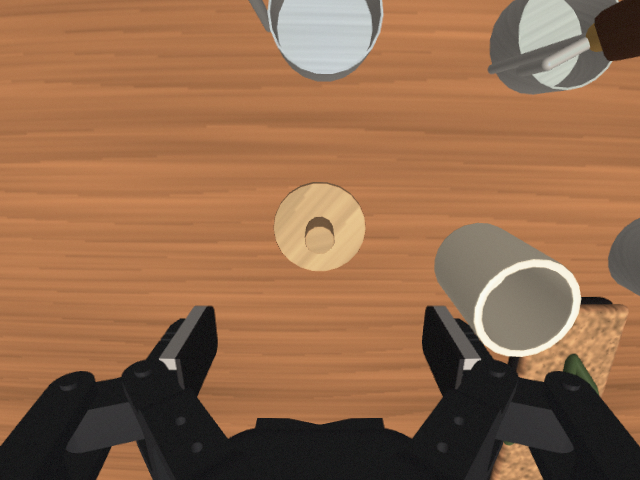

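The lid stands flat on the bench at (320,227). The jar rim is in view at (526,307), so I'll fit the rim and go to the brush.

Run:
```python
from h import *
im=cv2.imread("pics/w4.png");c=manip.capture("wrist");C=cam(c,manip.sense())
hsv=cv2.cvtColor(im,cv2.COLOR_BGR2HSV)
m=((hsv[...,2]>215)&(hsv[...,1]<40)).astype(np.uint8);m[:200]=0;m[:,:440]=0
n,l,st,ce=cv2.connectedComponentsWithStats(m);i=1+st[1:,4].argmax();print(st[i],ce[i])
cn=max(cv2.findContours((l==i).astype(np.uint8),0,1)[0],key=cv2.contourArea)[:,0]
from scipy.optimize import least_squares
P=np.array([plane(C,p,.09)[:2] for p in cn.astype(float)])
r=least_squares(lambda v:np.hypot(*(P-v[:2]).T)-v[2],[.63,-.22,.036],loss="soft_l1",f_scale=.001);print("jar",r.x,np.abs(r.fun).max())
e=cv2.fitEllipse(cn);print(e)
print("lid disc",plane(C,(320,227),.016),"knob",plane(C,(320,239),.046))
to([.6257,-.0645,.23],139.7)
```

```text
[ 474  260  107   97 1971] [526.4455 305.0543]
jar [ 0.6395 -0.2245  0.0354] 0.0008260839022777577
((526.884521484375, 307.5538024902344), (88.37825012207031, 111.22815704345703), 57.612239837646484)
lid disc [ 0.6056 -0.3618  0.016 ] knob [ 0.606  -0.3616  0.046 ]
shift [-0.849  9.852 -2.554] turn [-0.04  0.07  6.79]  yaw now -179.5
```

Run:
```python
from h import *
c=manip.capture("wrist");s=manip.sense();print(s["tool_pos"],s["orientation"])
s2=dict(s);s2["tool_pos"]=np.array([.633,-.2241,.1719]);s2["orientation"]=np.array([-.001,1,0,-.001]);C=cam(c,s2)
print("w2 knob",plane(C,(320,272),.128),"disc",plane(C,(320.3,251),.098))
im,C,s=snap("wrist");cv2.imwrite("pics/w5.png",im)
hsv=cv2.cvtColor(im,cv2.COLOR_BGR2HSV)
from scipy.optimize import least_squares
def fit(m,z,g):
    n,l,st,ce=cv2.connectedComponentsWithStats(m);i=1+st[1:,4].argmax()
    cn=max(cv2.findContours((l==i).astype(np.uint8),0,1)[0],key=cv2.contourArea)[:,0]
    P=np.array([plane(C,p,z)[:2] for p in cn.astype(float)])
    r=least_squares(lambda v:np.hypot(*(P-v[:2]).T)-v[2],g,loss="soft_l1",f_scale=.001);print(r.x,np.abs(r.fun).max(),st[i])
m=((hsv[...,2]>215)&(hsv[...,1]<40)).astype(np.uint8);m[:200]=0;m[:,:440]=0
fit(m,.09,[.63,-.22,.036])
```

```text
[ 0.6022 -0.3602  0.1518] [-0.004  1.    -0.002  0.001]
w2 knob [ 0.6338 -0.2245  0.128 ] disc [ 0.632  -0.2243  0.098 ]
[ 0.6341 -0.2255  0.0347] 0.0005956502377325174 [ 476  256  106   97 1964]
```

>>> {"api": "carry_out", "payload": {"moves": [[[0,1,-2],[0,0,0],-1],[[-0.1,2,-2.5],[0,0,0.6],-1],[[-0.3,3.5,-2.5],[0,0,1.5],-1],[[-0.5,5,-2.5],[0,0,2.5],-1],[[-0.7,6.5,-2.5],[0,0,3.5],-1],[[-0.8,8,-2.5],[0,0,4.5],-1],[[-0.85,9,-2.5],[0,0,5.5],-1],[[-0.85,9.8,-2.5],[0,0,6.8],-1],[[-0.85,9.85,-2.5],[0,0,6.8],-1],[[-0.85,9.85,-2.5],[0,0,6.8],-1],[[-0.85,9.85,-2.5],[0,0,6.8],-1]]}}

```text
clock: 9.95
tool_pos: [0.6242, -0.0643, 0.2226]
orientation: [0.344, 0.939, -0.001, -0.001]
contact_force: [0.3, -0.8, 0.7]
gripper_width: 0.0857
```

Run:
```python
from h import *
im,C,s=snap("wrist");print(s["tool_pos"],yaw(s),s["q"]);cv2.imwrite("pics/w6.png",im)
```

```text
[ 0.6242 -0.0643  0.2226] 139.73001762393136 [-0.2318  0.4486  0.2152  1.3405 -0.0013  0.471 ]
```

View pics/w6.png

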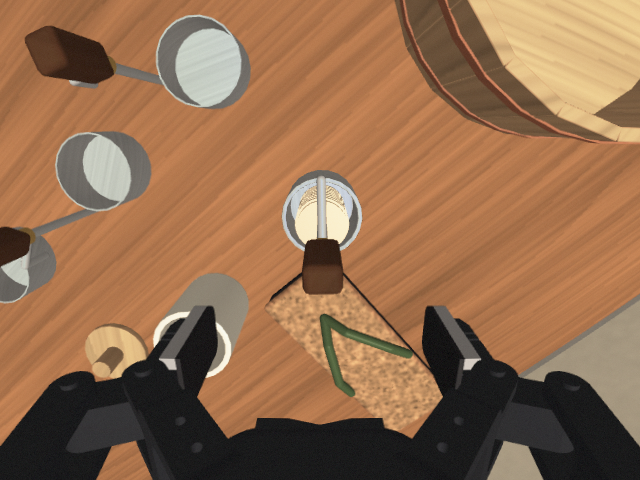

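The hook runs straight up the image at (321,200), so the yaw is right. The grip's top is at (323,282).

Run:
```python
from h import *
im,C,s=snap("wrist");cv2.imwrite("pics/w7.png",im);crop(im,270,150,110,150,4,"pics/w7c.png")
print(s["tool_pos"],"grip top",plane(C,(323,281.5),.191),"hook end",plane(C,(321,180),.131))
to(np.r_[plane(C,(323,281.5),.191)[:2],.152],139.7)
```

```text
[ 0.6242 -0.0645  0.2227] grip top [ 0.6263 -0.0644  0.191 ] hook end [ 0.5917 -0.0363  0.131 ]
shift [-0.051  0.053  2.362] turn [-0.02 -0.02 -0.01]  yaw now 139.7
```

View pics/w7c.png

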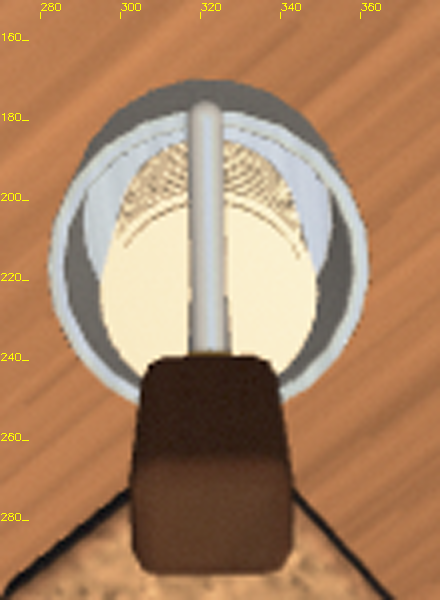

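>>> {"api": "carry_out", "payload": {"moves": [[[-0.05,0.03,0.8],[0,0,0],-1],[[-0.05,0.03,1.6],[0,0,0],-1],[[-0.05,0.03,2.36],[0,0,0],-1],[[-0.05,0.03,2.36],[0,0,0],-1],[[-0.05,0.03,2.36],[0,0,0],1],[[-0.05,0.03,2.36],[0,0,0],1],[[-0.05,0.03,2.36],[0,0,0],1],[[-0.05,0.03,2.36],[0,0,0],1],[[-0.05,0.03,2.36],[0,0,0],1],[[-0.05,0.03,2.36],[0,0,0],1],[[-0.05,0.03,2.36],[0,0,0],1],[[-0.05,0.03,2.36],[0,0,0],1]], "grip_force": 80}}

```text
clock: 11.25
tool_pos: [0.6264, -0.064, 0.1534]
orientation: [0.345, 0.939, -0.001, -0.0]
contact_force: [0.5, 0.2, 7.2]
gripper_width: 0.0208
```

Run:
```python
from h import *
s=manip.sense();print(s["tool_pos"],s["contact_force"],s["gripper_width"])
p=s["tool_pos"];to(p+[0,0,.11],139.7);to([.634,-.2255,p[2]+.11],139.7)
```

```text
[ 0.6264 -0.064   0.1534] [0.4649 0.1552 7.2133] 0.020811781174442157
shift [-0.001 -0.005 -3.667] turn [-0.01  0.   -0.01]  yaw now 139.7
shift [-3.678 -3.943 -3.661] turn [-0.01  0.   -0.01]  yaw now 139.7
```

>>> {"api": "carry_out", "payload": {"moves": [[[0,0,-1],[0,0,0],1],[[0,0,-2],[0,0,0],1],[[0,0,-3],[0,0,0],1],[[-0.4,-0.4,-3.66],[0,0,0],1],[[-1.2,-1.3,-3.66],[0,0,0],1],[[-2.2,-2.3,-3.66],[0,0,0],1],[[-3.1,-3.3,-3.66],[0,0,0],1],[[-3.68,-3.94,-3.66],[0,0,0],1],[[-3.68,-3.94,-3.66],[0,0,0],1],[[-3.68,-3.94,-3.66],[0,0,0],1],[[-3.68,-3.94,-3.66],[0,0,0],1],[[-3.68,-3.94,-3.66],[0,0,0],1]]}}

```text
clock: 12.45
tool_pos: [0.6339, -0.2243, 0.2627]
orientation: [0.344, 0.939, -0.001, -0.001]
contact_force: [-1.1, -0.4, -1.5]
gripper_width: 0.0213
```

Run:
```python
from h import *
s=manip.sense();print(s["tool_pos"],s["contact_force"],s["gripper_width"])
for n in ("side","top"):
    im,C,_=snap(n);p=proj(C,[s["tool_pos"]])[0].astype(int);print(p)
    if n=="side": crop(im,240,120,150,140,4,"pics/b1.png")
    else: crop(im,360,160,110,100,5,"pics/b2.png")
im,C,s=snap("wrist");cv2.imwrite("pics/b3.png",im)
to([.634,-.2255,.009+.1474],139.7)
```

```text
[ 0.6339 -0.2243  0.2627] [-1.068  -0.4009 -1.5117] 0.021277285137997617
[301 150]
[414 192]
shift [-0.026 -0.012  3.541] turn [-0.02 -0.01  0.  ]  yaw now 139.7
```

View pics/b1.png

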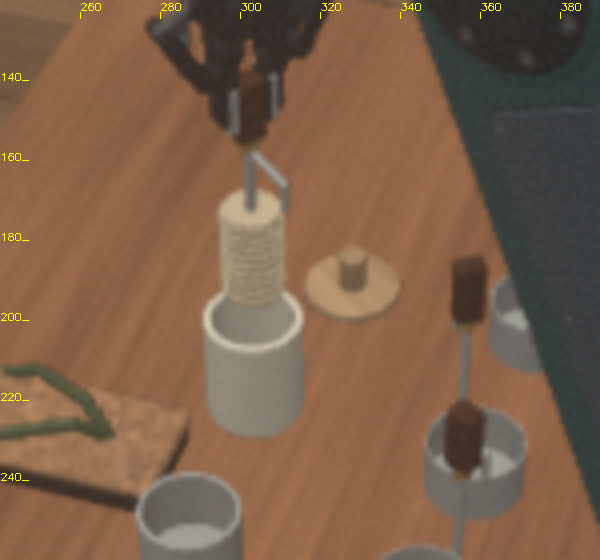

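View pics/b3.png

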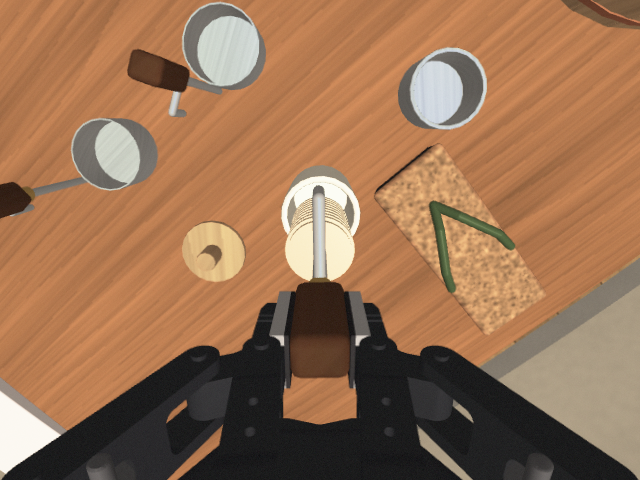

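The brush hangs straight, in line with the jar (side view: axis at x≈302, jar centre 302). Lowering it in with a force check.

>>> {"api": "carry_out", "payload": {"moves": [[[-0.03,0,0.5],[0,0,0],1],[[-0.03,0,1],[0,0,0],1],[[-0.03,0,1.5],[0,0,0],1],[[-0.03,0,2],[0,0,0],1],[[-0.03,0,2],[0,0,0],1]]}}

```text
clock: 13.1
tool_pos: [0.6336, -0.2253, 0.2007]
orientation: [0.345, 0.939, -0.001, -0.002]
contact_force: [-1.9, 0.1, -0.7]
gripper_width: 0.021
```

>>> {"api": "carry_out", "payload": {"moves": [[[0,0,0.4],[0,0,0],1],[[0,0,0.8],[0,0,0],1],[[0,0,1.2],[0,0,0],1],[[0,0,1.5],[0,0,0],1],[[0,0,1.5],[0,0,0],1],[[0,0,1.5],[0,0,0],1]]}}

```text
clock: 13.7
tool_pos: [0.6343, -0.226, 0.1578]
orientation: [0.345, 0.939, -0.001, -0.001]
contact_force: [1.1, 0.1, -1.0]
gripper_width: 0.0212
```

Run:
```python
from h import *
s=manip.sense();print(s["tool_pos"],s["contact_force"],s["ft_torque"],s["gripper_width"])
to([.634,-.2255,.008+.1474],139.7)
```

```text
[ 0.6343 -0.226   0.1578] [ 1.0662  0.0856 -1.0397] [ 0.0013 -0.0456 -0.0341] 0.021204456088689483
shift [0.019 0.007 0.079] turn [-0.02 -0.01 -0.01]  yaw now 139.7
```

>>> {"api": "carry_out", "payload": {"moves": [[[0,0,0.06],[0,0,0],1],[[0,0,0.1],[0,0,0],1],[[0,0,0.13],[0,0,0],1],[[0,0,0.13],[0,0,0],1]]}}

```text
clock: 14.1
tool_pos: [0.6347, -0.2264, 0.1553]
orientation: [0.345, 0.939, -0.001, 0.0]
contact_force: [-2.8, 0.6, 13.7]
gripper_width: 0.0212
```

Bottom contact shows at 14 N with the brush origin at jar height 8 mm. Now the strokes.

>>> {"api": "carry_out", "payload": {"moves": [[[0,0,-0.6],[0,0,0],1],[[0,0,-1.2],[0,0,0],1],[[0,0,-1.8],[0,0,0],1],[[0,0,-2.5],[0,0,0],1],[[0,0,-2.5],[0,0,0],1],[[0,0,-2.5],[0,0,0],1],[[0,0,-1.8],[0,0,0],1],[[0,0,-1.2],[0,0,0],1],[[0,0,-0.6],[0,0,0],1],[[0,0,-0.2],[0,0,0],1],[[0,0,0],[0,0,0],1],[[0,0,0],[0,0,0],1]]}}

```text
clock: 15.3
tool_pos: [0.6346, -0.2265, 0.1552]
orientation: [0.345, 0.939, -0.001, 0.001]
contact_force: [-3.4, 1.1, 18.6]
gripper_width: 0.0213
```

>>> {"api": "carry_out", "payload": {"moves": [[[0,0,-0.6],[0,0,0],1],[[0,0,-1.2],[0,0,0],1],[[0,0,-1.8],[0,0,0],1],[[0,0,-2.5],[0,0,0],1],[[0,0,-2.5],[0,0,0],1],[[0,0,-2.5],[0,0,0],1]]}}

```text
clock: 15.9
tool_pos: [0.6345, -0.226, 0.2279]
orientation: [0.345, 0.939, -0.001, -0.001]
contact_force: [1.2, -0.3, -2.7]
gripper_width: 0.021
```

Run:
```python
from h import *
s=manip.sense();print(s["tool_pos"],s["contact_force"],s["gripper_width"])
im,C,_=snap("side");crop(im,240,120,150,140,4,"pics/b4.png")
im,C,s=snap("wrist");cv2.imwrite("pics/b5.png",im)
```

```text
[ 0.6345 -0.226   0.2279] [ 1.1962 -0.2694 -2.6518] 0.021032385468070583
```

View pics/b4.png

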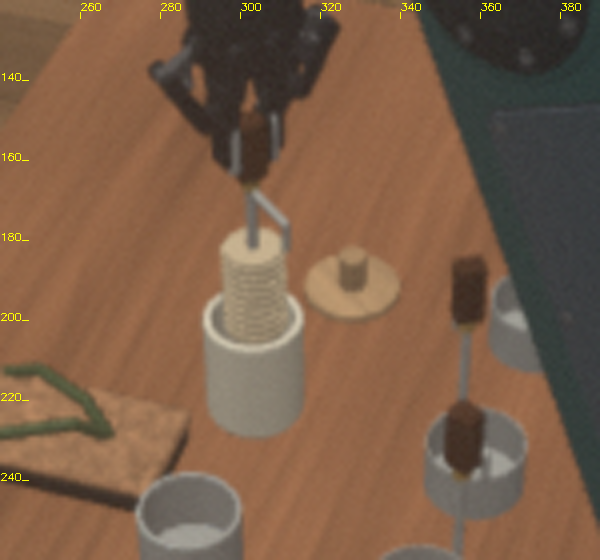

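View pics/b5.png

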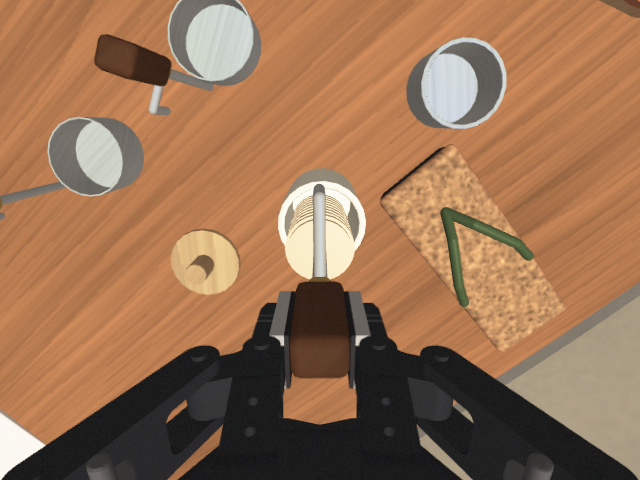

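The brush's lower end sits about 9–10 mm below the rim, centred in the jar. Two strokes are done. One more, then out.

>>> {"api": "carry_out", "payload": {"moves": [[[0,0,-0.15],[0,0,0],1],[[0,0,-0.15],[0,0,0],1],[[0,0,0.5],[0,0,0],1],[[0,0,1],[0,0,0],1],[[0,0,1.6],[0,0,0],1],[[0,0,2.1],[0,0,0],1],[[0,0,2.4],[0,0,0],1],[[0,0,2.47],[0,0,0],1],[[0,0,2.47],[0,0,0],1]]}}

```text
clock: 16.9
tool_pos: [0.6346, -0.2262, 0.1553]
orientation: [0.345, 0.939, -0.001, -0.0]
contact_force: [-0.9, 0.4, 5.1]
gripper_width: 0.0208
```

>>> {"api": "carry_out", "payload": {"moves": [[[0,0,-0.6],[0,0,0],1],[[0,0,-1.2],[0,0,0],1],[[0,0,-1.8],[0,0,0],1],[[0,0,-2.5],[0,0,0],1],[[0,0,-2.7],[0,0,0],1],[[0,0,-3.4],[0,0,0],1],[[0,0,-4.1],[0,0,0],1],[[0,0,-4.8],[0,0,0],1],[[0,0,-5],[0,0,0],1],[[0,0,-5],[0,0,0],1],[[0,0,-5],[0,0,0],1]]}}

```text
clock: 18.0
tool_pos: [0.6345, -0.2259, 0.3031]
orientation: [0.345, 0.939, -0.001, -0.002]
contact_force: [0.2, 0.1, -1.9]
gripper_width: 0.0213
```

Run:
```python
from h import *
s=manip.sense();print(s["tool_pos"],s["contact_force"],s["gripper_width"])
im,C,s=snap("wrist");cv2.imwrite("pics/b6.png",im)
im,C,_=snap("side");crop(im,180,110,200,150,4,"pics/b7.png")
a=np.radians(140);c=np.array([.5945,.225]);u=np.array([np.cos(a),np.sin(a)])
print(c+u*(.1355-.031))
to(np.r_[c+u*(.1355-.031),.31],140)
```

```text
[ 0.6345 -0.2259  0.3031] [ 0.2466  0.0682 -1.872 ] 0.02127523192940746
[0.5144 0.2922]
shift [14.226 10.571 -0.211] turn [-0.02 -0.03 -0.06]  yaw now 139.7
```

View pics/b6.png

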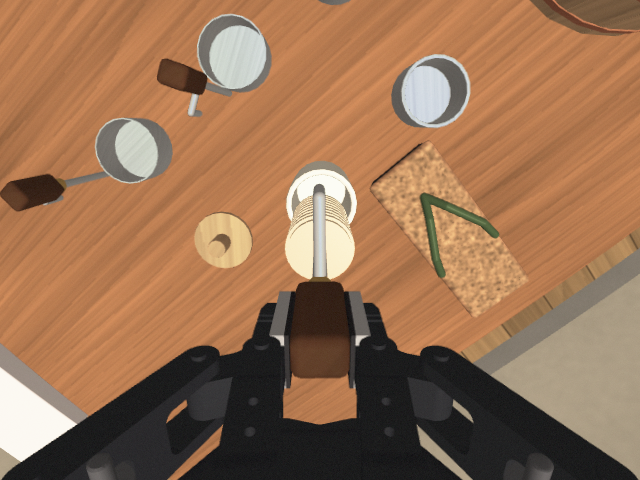

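View pics/b7.png

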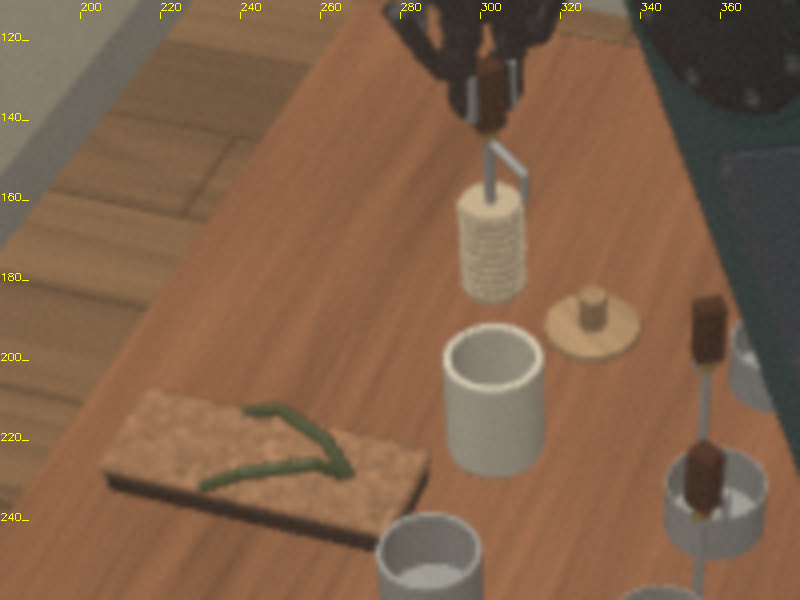

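The brush is out and the jar is undisturbed. Carrying the brush over to the tub at z 0.33.

>>> {"api": "carry_out", "payload": {"moves": [[[0.7,0.5,-0.9],[0,0,0],1],[[2,1.5,-0.9],[0,0,0],1],[[3.3,2.5,-0.9],[0,0,0],1],[[4.6,3.5,-0.9],[0,0,0],1],[[5.9,4.4,-0.9],[0,0,0],1],[[7.2,5.4,-0.9],[0,0,0],1],[[8.5,6.4,-0.9],[0,0,0],1],[[9.8,7.3,-0.9],[0,0,0],1],[[11.1,8.3,-0.9],[0,0,0],1],[[12.4,9.3,-0.9],[0,0,0],1],[[13.5,10.1,-0.9],[0,0,0],1],[[14.1,10.5,-0.9],[0,0,0],1]]}}

```text
clock: 19.3
tool_pos: [0.5148, 0.2908, 0.3305]
orientation: [0.344, 0.939, -0.001, -0.002]
contact_force: [-0.2, -0.4, -1.8]
gripper_width: 0.0209
```

>>> {"api": "carry_out", "payload": {"moves": [[[0,0,0],[0,0,0],1],[[0,0,0],[0,0,0],1],[[0,0,0],[0,0,0],1]]}}

```text
clock: 19.6
tool_pos: [0.5164, 0.2872, 0.3311]
orientation: [0.345, 0.939, -0.001, -0.001]
contact_force: [0.1, -1.1, -1.8]
gripper_width: 0.0212
```

Run:
```python
from h import *
im,C,s=snap("wrist");cv2.imwrite("pics/h1.png",im);print(s["tool_pos"],yaw(s),s["q"])
for zz in (.145,):
  for c in ([.5945,.225],):
    pts=[[c[0]+r*np.cos(a),c[1]+r*np.sin(a),zz] for a in np.linspace(0,6.28,60) for r in (.14,.131)]
    o=im.copy()
    for p in proj(C,pts): 
        if 0<p[0]<640 and 0<p[1]<480: cv2.circle(o,tuple(p.astype(int)),1,(0,0,255),-1)
cv2.imwrite("pics/h1o.png",o)
im,_,_=snap("top");cv2.imwrite("pics/h1t.png",im)
im,_,_=snap("side");cv2.imwrite("pics/h1s.png",im)
```

```text
[0.5164 0.2872 0.3311] 139.6094413006972 [0.3697 0.3837 0.4008 1.5908 0.     1.0746]
```

View pics/h1o.png

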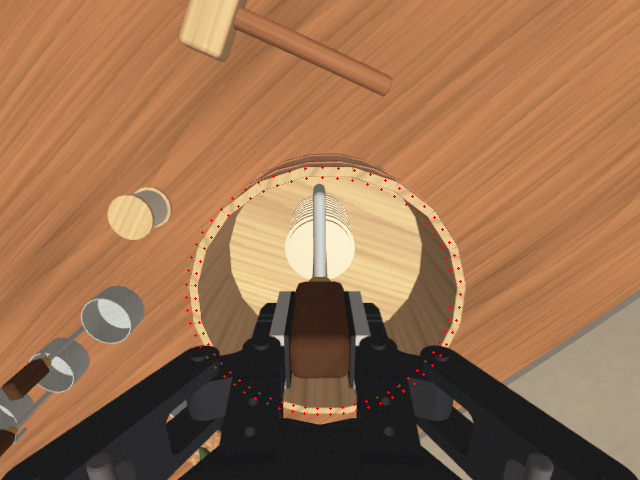

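View pics/h1s.png

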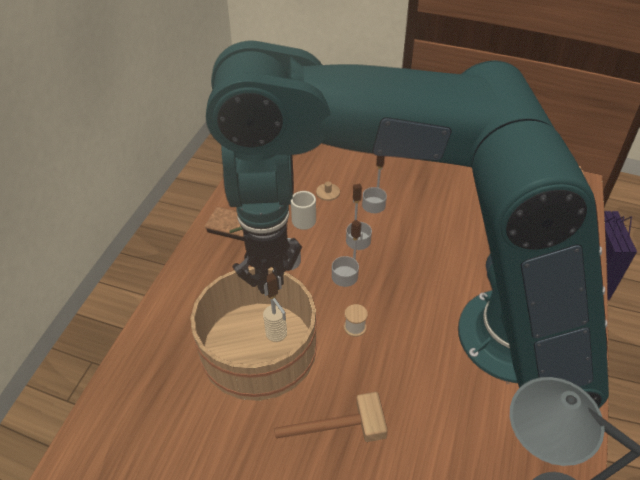

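The projected rim (centre 0.5945, 0.225) sits about 4 px left of the real one. Zooming in to correct the centre.

Run:
```python
from h import *
im=cv2.imread("pics/h1.png");crop(im,170,140,120,150,4,"pics/h1a.png");crop(im,370,140,110,150,4,"pics/h1b.png")
a=cv2.imread("pics/h1a.png");b=cv2.imread("pics/h1b.png");cv2.imwrite("pics/h1ab.png",cv2.resize(np.hstack([a,b]),None,fx=.85,fy=.85))
```

```text
(no output)
```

View pics/h1ab.png

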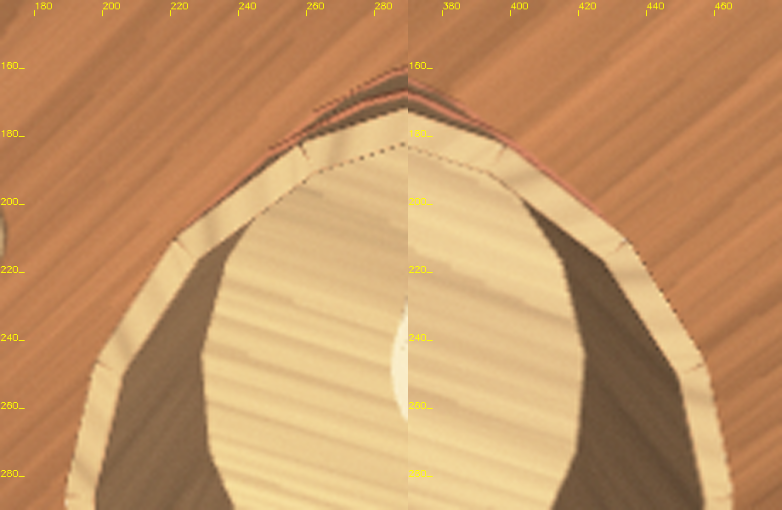

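Run:
```python
from h import *
from scipy.optimize import least_squares
im,C,s=snap("wrist");print(s["tool_pos"])
V=[(189.1,287.1),(198.5,246.5),(221.5,210),(258.2,182),(398,182),(435.3,210.6),(458,247.4),(465.3,286.2)]
P=np.array([plane(C,p,.145)[:2] for p in V])
r=least_squares(lambda v:np.hypot(*(P-v[:2]).T)-v[2],[.6,.2,.14]);print(r.x,r.fun)
c=r.x[:2];print(np.degrees(np.arctan2(*(P-c).T[::-1])))
# rim band along hook direction
for uv in ((325,170.5),(325,181)): 
    p=plane(C,uv,.145);print(p,np.hypot(*(p[:2]-c)),np.degrees(np.arctan2(*(p[:2]-c)[::-1])))
print("shaft at hook",plane(C,(320,280),s["tool_pos"][2]-.1474+.122))
a=np.radians(139.7);u=np.array([np.cos(a),np.sin(a)])
for rr in (.102,):to(np.r_[c+u*rr,.20],139.7)
```

```text
[0.5165 0.2871 0.3313]
[0.5962 0.2291 0.1409] [ 0.0003 -0.0004  0.0001  0.     -0.0001  0.0002  0.0002 -0.0002]
[-138.4686 -157.1169 -175.2312  166.6438  112.6892   94.0667   75.7776
   58.0846]
[0.4908 0.3148 0.145 ] 0.13586429925405277 140.89875002057912
[0.4981 0.3086 0.145 ] 0.1263583951396022 140.97950235020375
shaft at hook [0.5147 0.2884 0.3059]
shift [0.113 0.249 4.378] turn [-0.02 -0.01 -0.02]  yaw now 139.6
```

Tub centre (0.5962, 0.2291), R 0.141, residuals under 0.5 mm. I'll shift across, then lower.

>>> {"api": "carry_out", "payload": {"moves": [[[0.11,0.25,0],[0,0,0],1],[[0.11,0.25,0.3],[0,0,0],1],[[0.11,0.25,1],[0,0,0],1],[[0.11,0.25,1.8],[0,0,0],1],[[0.11,0.25,2.6],[0,0,0],1],[[0.11,0.25,3.4],[0,0,0],1],[[0.11,0.25,4.2],[0,0,0],1],[[0.11,0.25,4.7],[0,0,0],1],[[0.11,0.25,4.7],[0,0,0],1],[[0.11,0.25,4.7],[0,0,0],1],[[0.11,0.25,4.7],[0,0,0],1]]}}

```text
clock: 20.9
tool_pos: [0.5186, 0.296, 0.1912]
orientation: [0.345, 0.939, -0.0, -0.0]
contact_force: [0.4, 0.4, -1.4]
gripper_width: 0.0207
```

Run:
```python
from h import *
im,C,s=snap("wrist");crop(im,220,150,200,150,4,"pics/h2.png");print(s["tool_pos"],s["contact_force"],yaw(s))
a=np.radians(139.7);u=np.array([np.cos(a),np.sin(a)]);c=np.array([.5962,.2291]);to(np.r_[c+u*.102,.17],139.7)
im,C,_=snap("side");crop(im,180,240,150,140,4,"pics/h2s.png")
```

```text
[0.5186 0.296  0.1912] [ 0.3538  0.4164 -1.3543] 139.656145369254
shift [-0.014 -0.027  0.707] turn [-0.01 -0.01 -0.01]  yaw now 139.7
```

View pics/h2.png

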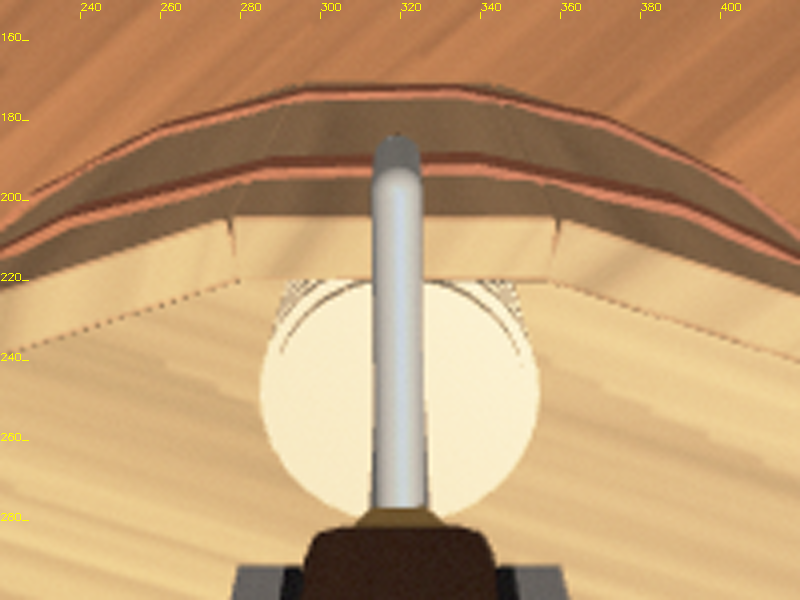

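View pics/h2s.png

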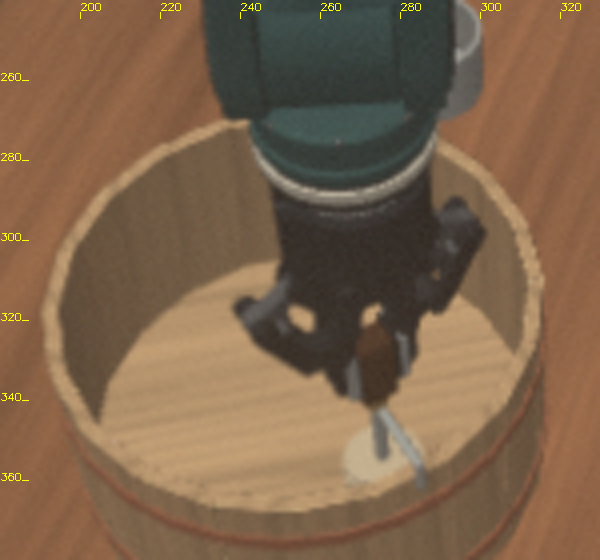

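The hook straddles the rim at (320,210) with its tip outside and the bristles inside. I'll lower to seat it.

>>> {"api": "carry_out", "payload": {"moves": [[[0,0,0.3],[0,0,0],1],[[0,0,0.55],[0,0,0],1],[[0,0,0.7],[0,0,0],1],[[0,0,0.73],[0,0,0],1],[[0,0,0.73],[0,0,0],1]]}}

```text
clock: 21.5
tool_pos: [0.5182, 0.2956, 0.1691]
orientation: [0.345, 0.939, -0.0, -0.001]
contact_force: [-3.1, -4.2, 13.7]
gripper_width: 0.0211
```

Seated, with 14 N of contact. Releasing.

>>> {"api": "carry_out", "payload": {"moves": [[[0,0,-0.04],[0,0,0],1],[[0,0,-0.04],[0,0,0],0.3],[[0,0,-0.04],[0,0,0],0],[[0,0,-0.04],[0,0,0],0],[[0,0,-0.04],[0,0,0],0],[[0,0,-0.04],[0,0,0],0],[[0,0,-1],[0,0,0],0],[[0,0,-2],[0,0,0],0],[[0,0,-3],[0,0,0],-1],[[0,0,-3.8],[0,0,0],-1],[[0,0,-3.8],[0,0,0],-1],[[0,0,-3.8],[0,0,0],-1]]}}

```text
clock: 22.7
tool_pos: [0.5186, 0.2959, 0.2824]
orientation: [0.345, 0.939, -0.0, -0.001]
contact_force: [0.4, 0.3, 0.2]
gripper_width: 0.0856
```

Run:
```python
from h import *
im,C,s=snap("wrist");cv2.imwrite("pics/h3.png",im);print(s["tool_pos"],s["contact_force"],s["gripper_width"])
im,C,_=snap("top");cv2.imwrite("pics/h3t.png",im)
```

```text
[0.5186 0.2959 0.2824] [0.4057 0.3372 0.2227] 0.08559567765703213
```

View pics/h3.png

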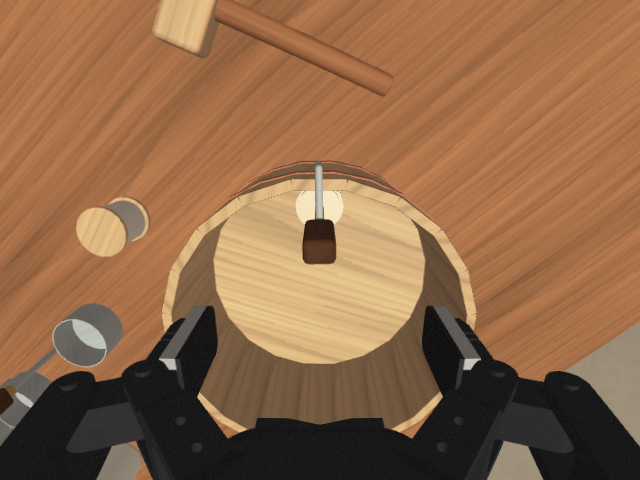

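View pics/h3t.png

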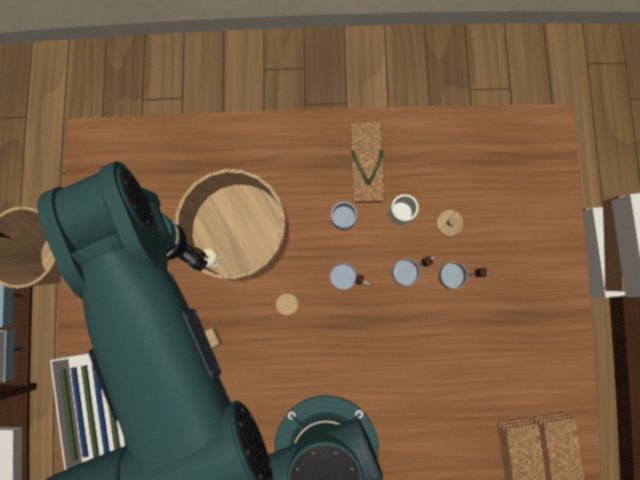

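The brush hangs properly, its hook over the rim at (320,180). In the top view dipper B has been knocked, from (394,275) to (406,272). Going to the lid next.

Run:
```python
from h import *
to([.59,-.36,.24],180)
```

```text
shift [-15.979 -15.101   1.399] turn [-0.02 -0.03 -6.73]  yaw now 139.6
```

>>> {"api": "carry_out", "payload": {"moves": [[[-1.2,-1.1,0],[0,0,-0.5],-1],[[-2.4,-2.2,0],[0,0,-1],-1],[[-3.6,-3.4,0],[0,0,-1.5],-1],[[-4.8,-4.5,0],[0,0,-2],-1],[[-6,-5.7,0],[0,0,-2.5],-1],[[-7.2,-6.8,0],[0,0,-3],-1],[[-8.4,-7.9,0],[0,0,-3.5],-1],[[-9.6,-9.1,0],[0,0,-4],-1],[[-10.8,-10.2,0],[0,0,-4.5],-1],[[-12,-11.3,0],[0,0,-5],-1],[[-13.2,-12.5,0],[0,0,-5.5],-1],[[-14.4,-13.6,0.4],[0,0,-6],-1]]}}

```text
clock: 24.0
tool_pos: [0.5832, -0.296, 0.271]
orientation: [0.037, 0.999, -0.001, -0.001]
contact_force: [0.9, 0.6, 0.0]
gripper_width: 0.0848
```

Run:
```python
from h import *
to([.59,-.36,.24],180)
```

```text
shift [-0.387 -2.109  1.036] turn [-0.01 -0.02 -0.71]  yaw now 175.8
```

>>> {"api": "carry_out", "payload": {"moves": [[[-0.3,-1.2,0.6],[0,0,-0.4],-1],[[-0.39,-2.1,1],[0,0,-0.7],-1],[[-0.39,-2.1,1],[0,0,-0.7],-1],[[-0.39,-2.1,1],[0,0,-0.7],-1],[[-0.39,-2.1,1],[0,0,-0.7],-1]]}}

```text
clock: 24.5
tool_pos: [0.5902, -0.3565, 0.2413]
orientation: [0.001, 1.0, -0.0, -0.001]
contact_force: [0.1, -0.2, -0.7]
gripper_width: 0.0855
```

Run:
```python
from h import *
im,C,s=snap("wrist");cv2.imwrite("pics/l1.png",im);print(s["tool_pos"],s["joint_velocities"].max())
```

```text
[ 0.5902 -0.3565  0.2413] 0.007956840247755942
```

View pics/l1.png

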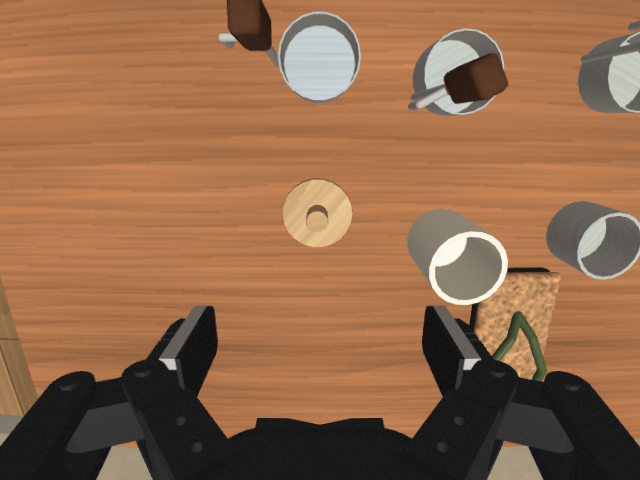

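The lid is at (318,213), the jar rim at (468,267), and dipper B is now at (459,72).

Run:
```python
from h import *
from scipy.optimize import least_squares
im,C,s=snap("wrist")
hsv=cv2.cvtColor(im,cv2.COLOR_BGR2HSV)
def fit(m,z,g):
    n,l,st,ce=cv2.connectedComponentsWithStats(m);i=1+st[1:,4].argmax()
    cn=max(cv2.findContours((l==i).astype(np.uint8),0,1)[0],key=cv2.contourArea)[:,0]
    P=np.array([plane(C,p,z)[:2] for p in cn.astype(float)])
    r=least_squares(lambda v:np.hypot(*(P-v[:2]).T)-v[2],g,loss="soft_l1",f_scale=.001);print(r.x,np.abs(r.fun).max(),st[i]);return r.x
m=((hsv[...,2]>215)&(hsv[...,1]<40)).astype(np.uint8);m[:180]=0;m[:,:400]=0;m[:,520:]=0;m[320:]=0
fit(m,.09,[.63,-.22,.036])
m=((hsv[...,2]>200)&(hsv[...,1]>60)&(hsv[...,1]<130)).astype(np.uint8);m[:150]=0;m[:,380:]=0;m[:,:250]=0;m[270:]=0
L=fit(m,.016,[.6,-.36,.037]);print("knob",plane(C,(317.5,220),.046))
to([L[0],L[1],.027],180)
for n,p in (("dB",(459,71)),("dC",(319.5,57))): print(n,plane(C,p,.042))
```

```text
[ 0.6341 -0.2254  0.0346] 0.0007023729081165955 [ 429  231   78   73 1557]
[ 0.6023 -0.3597  0.0357] 0.002127305191489938 [ 283  180   69   67 3437]
knob [ 0.601  -0.3591  0.046 ]
shift [-0.408 -0.1    7.155] turn [-0.01 -0.02 -0.02]  yaw now 179.9
dB [ 0.4661 -0.2337  0.042 ]
dC [ 0.4557 -0.3569  0.042 ]
```

>>> {"api": "carry_out", "payload": {"moves": [[[-0.36,-0.08,1.2],[0,0,0],-1],[[-0.36,-0.08,2.4],[0,0,0],-1],[[-0.36,-0.08,3.6],[0,0,0],-1],[[-0.36,-0.08,4.8],[0,0,0],-1],[[-0.36,-0.08,6],[0,0,0],-1],[[-0.36,-0.08,6.8],[0,0,0],-1],[[-0.36,-0.08,7.17],[0,0,0],-1],[[-0.36,-0.08,7.17],[0,0,0],-1],[[-0.36,-0.08,7.17],[0,0,0],-1]], "grip_force": 40}}

```text
clock: 25.5
tool_pos: [0.6012, -0.3601, 0.0273]
orientation: [0.001, 1.0, -0.001, -0.0]
contact_force: [-0.4, 0.1, 0.5]
gripper_width: 0.0853
```

>>> {"api": "carry_out", "payload": {"moves": [[[0,0,0],[0,0,0],1],[[0,0,0],[0,0,0],1],[[0,0,0],[0,0,0],1],[[0,0,0],[0,0,0],1],[[0,0,0],[0,0,0],1],[[0,0,0],[0,0,0],1],[[0,0,0],[0,0,0],1],[[0,0,0],[0,0,0],1]]}}

```text
clock: 26.3
tool_pos: [0.6005, -0.3601, 0.0262]
orientation: [0.001, 1.0, -0.0, -0.001]
contact_force: [-0.4, -0.8, 6.0]
gripper_width: 0.0205
```

Run:
```python
from h import *
im,C,s=snap("wrist");cv2.imwrite("pics/l2.png",im);print(s["tool_pos"],s["contact_force"],s["gripper_width"])
p=s["tool_pos"];to([.6341,-.2254,p[2]+.082+.025],180)
```

```text
[ 0.6005 -0.3601  0.0262] [-0.4307 -0.8345  6.0392] 0.020480235582921447
shift [-1.1    4.489 -3.573] turn [-0.01 -0.02 -0.03]  yaw now 179.8
```

View pics/l2.png

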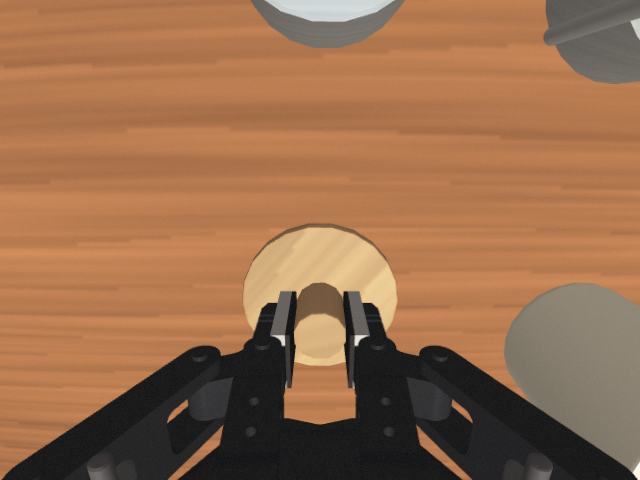

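The knob is held at (320,320). Lift and carry it over the jar.

>>> {"api": "carry_out", "payload": {"moves": [[[0,0,-0.6],[0,0,0],1],[[0,0,-1.8],[0,0,0],1],[[0,0,-3],[0,0,0],1],[[-0.1,0.4,-4.2],[0,0,0],1],[[-0.4,1.6,-4.4],[0,0,0],1],[[-0.7,2.8,-4.4],[0,0,0],1],[[-0.9,3.8,-4.2],[0,0,0],1],[[-1.1,4.49,-4],[0,0,0],1],[[-1.1,4.49,-3.6],[0,0,0],1],[[-1.1,4.49,-3.6],[0,0,0],1],[[-1.1,4.49,-3.6],[0,0,0],1],[[-1.1,4.49,-3.6],[0,0,0],1]]}}

```text
clock: 27.55
tool_pos: [0.634, -0.2263, 0.1339]
orientation: [0.002, 1.0, -0.0, -0.001]
contact_force: [-0.0, -0.6, -0.5]
gripper_width: 0.0203
```

Run:
```python
from h import *
im,C,s=snap("wrist");cv2.imwrite("pics/l3.png",im);print(s["tool_pos"],s["contact_force"],s["gripper_width"])
to([.6341,-.2254,.1085],180)
im,_,_=snap("side");crop(im,240,120,150,140,4,"pics/l3s.png")
```

```text
[ 0.634  -0.2263  0.1339] [-0.0045 -0.5835 -0.4831] 0.020339879358669394
shift [-0.004  0.03   0.851] turn [-0.01 -0.02 -0.04]  yaw now 179.8
```

View pics/l3.png

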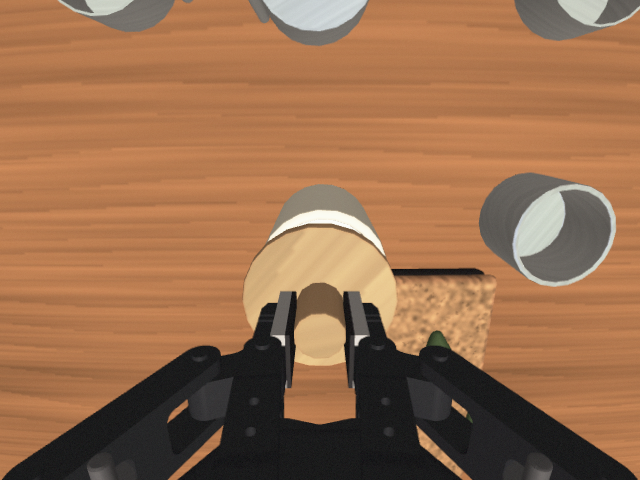

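View pics/l3s.png

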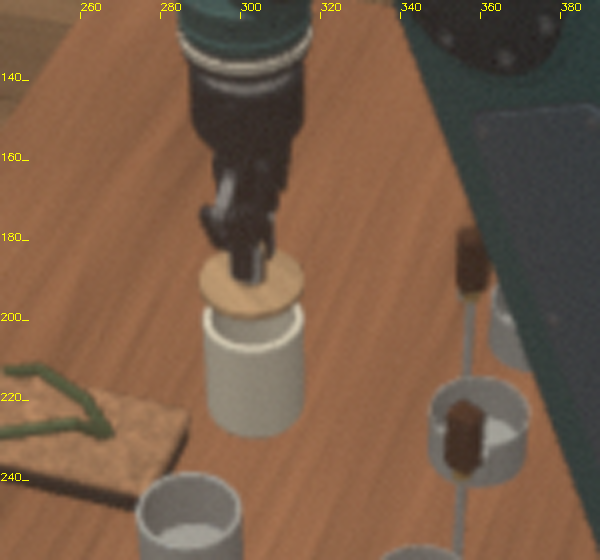

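The lid is above the jar opening, and the jar silhouette is centred within about 2 mm. Lowering.

>>> {"api": "carry_out", "payload": {"moves": [[[0,0.04,0.2],[0,0,0],1],[[0,0.04,0.4],[0,0,0],1],[[0,0.04,0.6],[0,0,0],1],[[0,0.04,0.75],[0,0,0],1],[[0,0.04,0.82],[0,0,0],1],[[0,0.04,0.82],[0,0,0],1]]}}

```text
clock: 28.25
tool_pos: [0.6339, -0.2241, 0.1087]
orientation: [0.001, 1.0, -0.0, -0.001]
contact_force: [0.0, -1.0, 0.2]
gripper_width: 0.0205
```

Run:
```python
from h import *
im,C,s=snap("wrist");cv2.imwrite("pics/l4.png",im);print(s["tool_pos"],s["contact_force"],s["gripper_width"])
im,_,_=snap("side");crop(im,240,120,150,140,4,"pics/l4s.png")
```

```text
[ 0.6339 -0.2241  0.1087] [ 0.0354 -1.043   0.1954] 0.020504472449626096
```

View pics/l4.png

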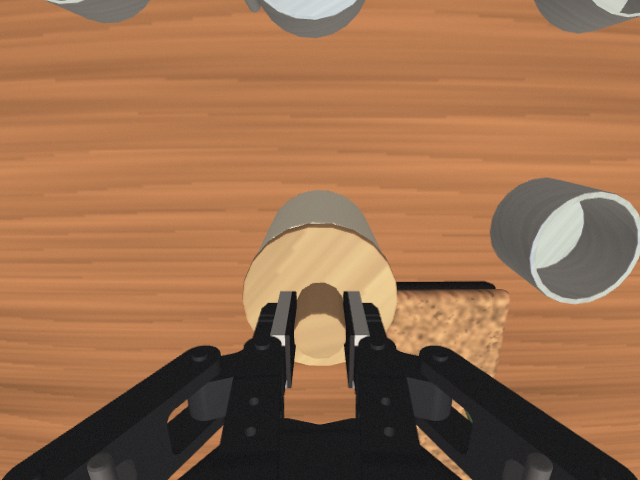

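View pics/l4s.png

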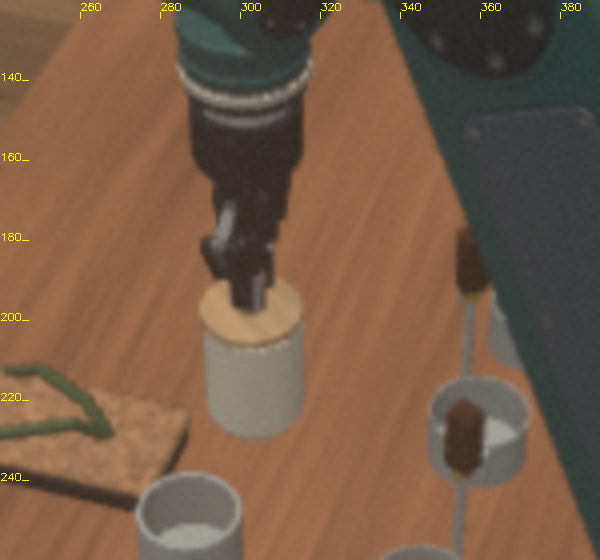

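The lid is in, nearly touching. I'll lower it about 1 mm, release and retreat.

>>> {"api": "carry_out", "payload": {"moves": [[[0,0,0.05],[0,0,0],1],[[0,0,0.05],[0,0,0],1],[[0,0,0.05],[0,0,0],-1],[[0,0,0.05],[0,0,0],-1],[[0,0,0.05],[0,0,0],-1],[[0,0,0.05],[0,0,0],-1],[[0,0,0.05],[0,0,0],-1],[[0,0,-1],[0,0,0],-1],[[0,0,-2.5],[0,0,0],-1],[[0,0,-4],[0,0,0],-1],[[0,0,-4.2],[0,0,0],-1],[[0,0,-4.2],[0,0,0],-1]]}}

```text
clock: 29.55
tool_pos: [0.6349, -0.2243, 0.2363]
orientation: [0.001, 1.0, -0.001, 0.0]
contact_force: [-0.1, 0.2, 0.1]
gripper_width: 0.0854
```

Run:
```python
from h import *
im,C,s=snap("wrist");cv2.imwrite("pics/l5.png",im);print(s["tool_pos"],s["contact_force"],s["gripper_width"])
im,_,_=snap("side");crop(im,240,120,150,140,4,"pics/l5s.png")
print("disc",plane(C,(320,222),.098))
to([.50,-.25,.26],180)
```

```text
[ 0.6349 -0.2243  0.2363] [-0.1338  0.2387  0.1481] 0.0854417650286425
disc [ 0.6324 -0.2248  0.098 ]
shift [ 4.468 -0.881 -0.857] turn [ 0.   -0.04 -0.02]  yaw now 179.9
```

View pics/l5.png

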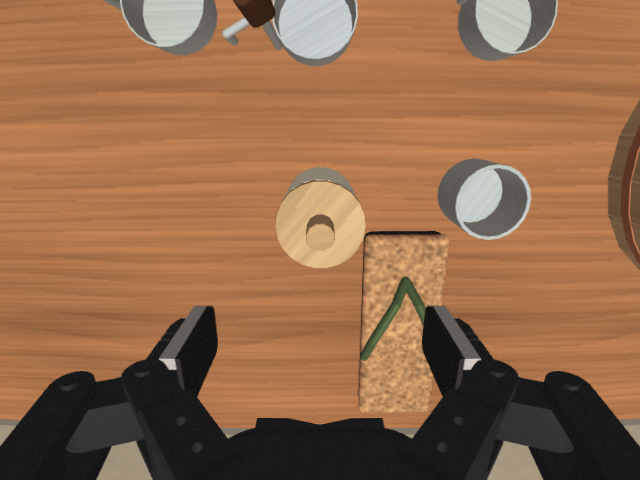

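View pics/l5s.png

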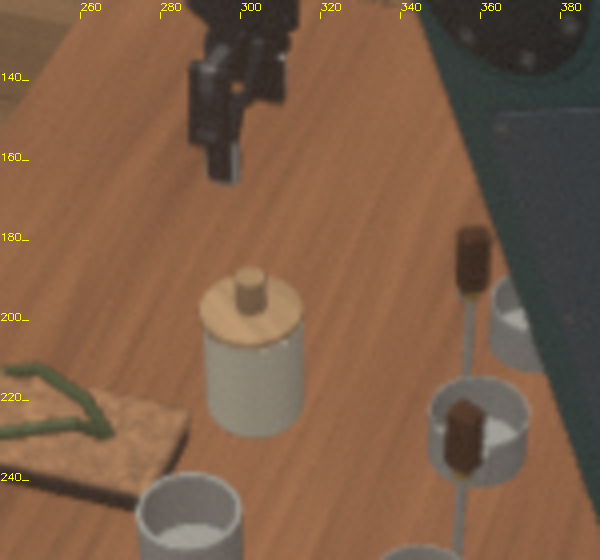

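The lid sits flat on the jar (side view). Now over the dippers for a fresh look.

>>> {"api": "carry_out", "payload": {"moves": [[[1,-0.2,-1],[0,0,0],-1],[[2.2,-0.4,-1.5],[0,0,0],-1],[[3.4,-0.6,-2],[0,0,0],-1],[[4.5,-0.3,-2.1],[0,0,0],-1],[[5,0,-2.1],[0,0,0],-1],[[5,0,-2.1],[0,0,0],-1],[[5,0,-2.1],[0,0,0],-1],[[5,0,-2.1],[0,0,0],-1]]}}

```text
clock: 30.45
tool_pos: [0.4849, -0.2238, 0.2975]
orientation: [0.001, 1.0, 0.0, -0.002]
contact_force: [-0.4, 0.4, 1.0]
gripper_width: 0.0854
```

Run:
```python
from h import *
im,C,s=snap("wrist");cv2.imwrite("pics/d1.png",im);print(s["tool_pos"],s["contact_force"],s["gripper_width"])
```

```text
[ 0.4849 -0.2238  0.2975] [-0.3752  0.3944  1.0453] 0.08538373352929098
```

View pics/d1.png

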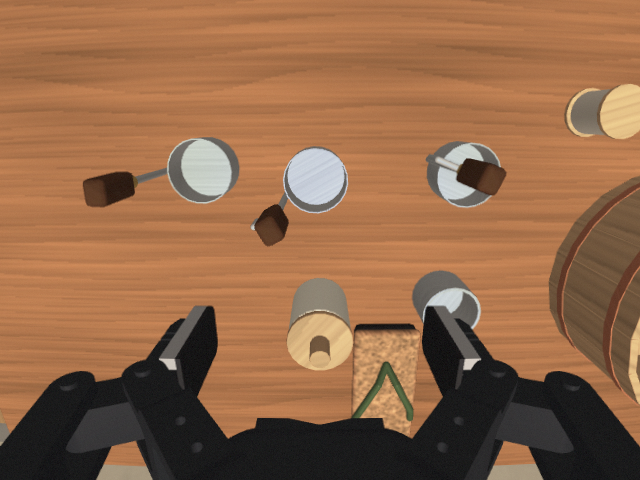

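All three dippers are in view: cups at (203,170), (316,180) and (464,175), grip tops near (96,192), (270,231) and (490,180). Cropping for accuracy.

Run:
```python
from h import *
im=cv2.imread("pics/d1.png")
crop(im,70,125,290,130,4,"pics/d1a.png");
o=cv2.imread("pics/d1a.png");cv2.imwrite("pics/d1a.png",cv2.resize(o,None,fx=.68,fy=.68));crop(im,410,125,120,95,5,"pics/d1b.png")
```

```text
(no output)
```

View pics/d1a.png

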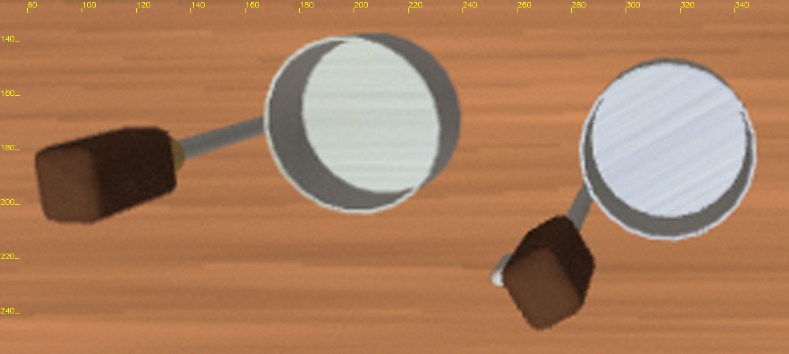

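View pics/d1b.png

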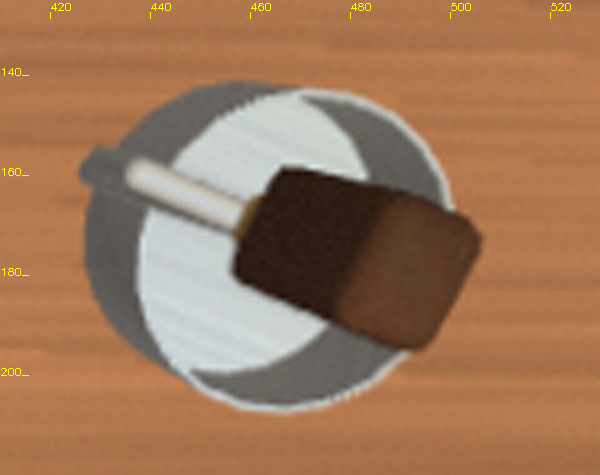

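Run:
```python
from h import *
im,C,s=snap("wrist")
for n,cu,g in (("dA",(468,175),(491.6,179.4)),("dB",(315.6,180),(269.6,229.8)),("dC",(200,171),(95.7,193))):
    c=plane(C,cu,.042);t=plane(C,g,.175);v=t-c;print(n,c[:2],t[:2],np.hypot(*v[:2]),np.degrees(np.arctan2(v[1],v[0])))
print("hooktip A (z~.115 top of bend)",plane(C,(437,160),.118), "rod A", plane(C,(457,168),.118))
```

```text
dA [ 0.4598 -0.0596] [ 0.4452 -0.0963] 0.0395391913588289 -111.57327721604975
dB [ 0.4655 -0.2286] [ 0.4839 -0.2627] 0.038743134662697666 -61.68687371312337
dC [ 0.4549 -0.3558] [ 0.4543 -0.3942] 0.03837139965167343 -90.83018865257804
hooktip A (z~.115 top of bend) [ 0.4366 -0.1204  0.118 ] rod A [ 0.4435 -0.1017  0.118 ]
```

The rod-to-cup distances (39.5, 38.7 and 38.4 mm against 39.5) agree. Going to dipper A (hook direction −111.6°).

Run:
```python
from h import *
to([.4452,-.0963,.21],248.4)
```

```text
shift [1.327 4.247 2.925] turn [  0.02  -0.03 -11.42]  yaw now 179.9
```

>>> {"api": "carry_out", "payload": {"moves": [[[0.4,1.2,0],[0,0,-1.3],-1],[[0.8,2.4,0],[0,0,-2.6],-1],[[1.1,3.4,0],[0,0,-3.9],-1],[[1.33,4.25,0.5],[0,0,-5.2],-1],[[1.33,4.25,1],[0,0,-6.5],-1],[[1.33,4.25,1.6],[0,0,-7.8],-1],[[1.33,4.25,2.2],[0,0,-9.1],-1],[[1.33,4.25,2.6],[0,0,-10.4],-1],[[1.33,4.25,2.9],[0,0,-11.4],-1],[[1.33,4.25,2.9],[0,0,-11.4],-1],[[1.33,4.25,2.9],[0,0,-11.4],-1],[[1.33,4.25,2.9],[0,0,-11.4],-1]]}}

```text
clock: 31.75
tool_pos: [0.4451, -0.0962, 0.2118]
orientation: [-0.56, 0.828, 0.0, -0.001]
contact_force: [0.7, -0.1, 0.4]
gripper_width: 0.0851
```

Run:
```python
from h import *
im,C,s=snap("wrist");cv2.imwrite("pics/d2.png",im);print(s["tool_pos"],yaw(s),s["q"])
to([.4452,-.0963,.137],248.4)
```

```text
[ 0.4451 -0.0962  0.2118] -111.88577231744573 [-0.3912  0.1529 -0.2483  1.171  -0.0015 -1.58  ]
shift [-0.003 -0.009  2.496] turn [ 0.01 -0.01 -0.04]  yaw now -111.9
```

View pics/d2.png

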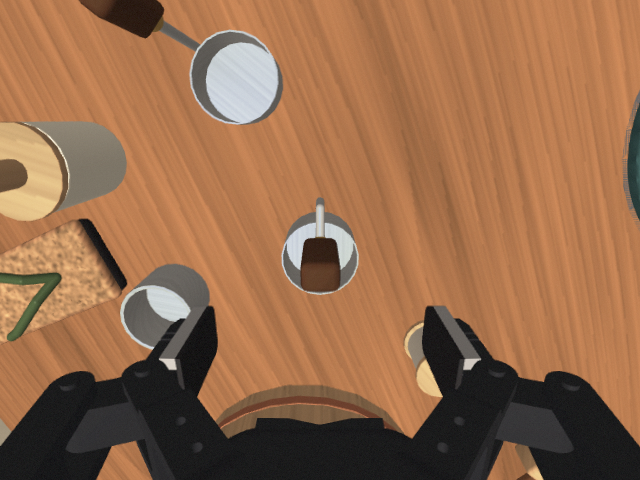

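The grip is at (320,278) with the hook straight up the image. Descend and grip.

>>> {"api": "carry_out", "payload": {"moves": [[[0,0,0.8],[0,0,0],-1],[[0,0,1.6],[0,0,0],-1],[[0,0,2.3],[0,0,0],-1],[[0,0,2.5],[0,0,0],-1],[[0,0,2.5],[0,0,0],1],[[0,0,2.5],[0,0,0],1],[[0,0,2.5],[0,0,0],1],[[0,0,2.5],[0,0,0],1],[[0,0,2.5],[0,0,0],1],[[0,0,2.5],[0,0,0],1],[[0,0,2.5],[0,0,0],1],[[0,0,2.5],[0,0,0],1]], "grip_force": 100}}

```text
clock: 33.0
tool_pos: [0.4449, -0.0964, 0.1372]
orientation: [-0.561, 0.828, -0.0, -0.001]
contact_force: [-1.7, -1.3, 7.5]
gripper_width: 0.0208
```

Run:
```python
from h import *
s=manip.sense();print(s["tool_pos"],yaw(s),s["gripper_width"],s["contact_force"])
to([s["tool_pos"][0],s["tool_pos"][1],.34],248.4)
```

```text
[ 0.4449 -0.0964  0.1372] -111.75329153185464 0.02081494638549067 [-1.7483 -1.3446  7.5221]
shift [ 0.012  0.003 -6.759] turn [ 0.   -0.02 -0.03]  yaw now -111.8
```

>>> {"api": "carry_out", "payload": {"moves": [[[0,0,-1],[0,0,0],1],[[0,0,-2.2],[0,0,0],1],[[0,0,-3.4],[0,0,0],1],[[0,0,-4.6],[0,0,0],1],[[0,0,-5.8],[0,0,0],1],[[0,0,-6.7],[0,0,0],1],[[0,0,-6.7],[0,0,0],1],[[0,0,-6.7],[0,0,0],1]]}}

```text
clock: 33.8
tool_pos: [0.445, -0.096, 0.3371]
orientation: [-0.561, 0.828, 0.0, -0.001]
contact_force: [-0.5, 0.1, -3.5]
gripper_width: 0.0208
```

Run:
```python
from h import *
im,C,s=snap("wrist");cv2.imwrite("pics/d3.png",im)
print(s["tool_pos"],yaw(s),s["gripper_width"],s["contact_force"])
im,_,_=snap("side");cv2.imwrite("pics/d3s.png",im)
c=np.array([.5962,.2291])
a=np.radians(193.6);to(np.r_[c+.1195*np.array([np.cos(a),np.sin(a)]),.335],193.6)
```

```text
[ 0.445  -0.096   0.3371] -111.74972558958171 0.020845089138893814 [-0.4795  0.0896 -3.5015]
shift [-9.629  2.568  0.038] turn [ 0.03 -0.03  9.11]  yaw now -111.8
```

View pics/d3.png

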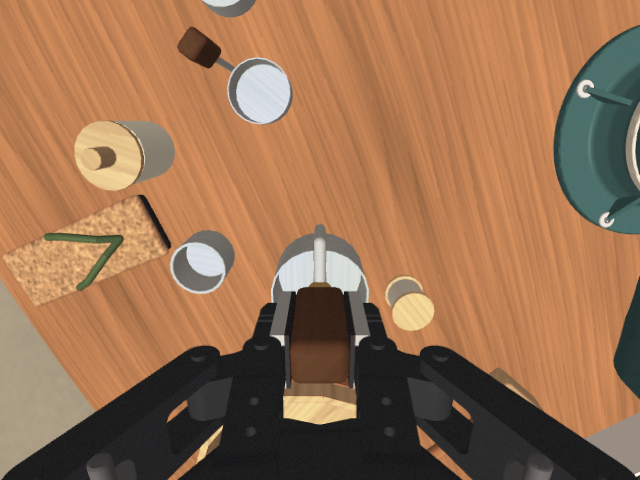

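View pics/d3s.png

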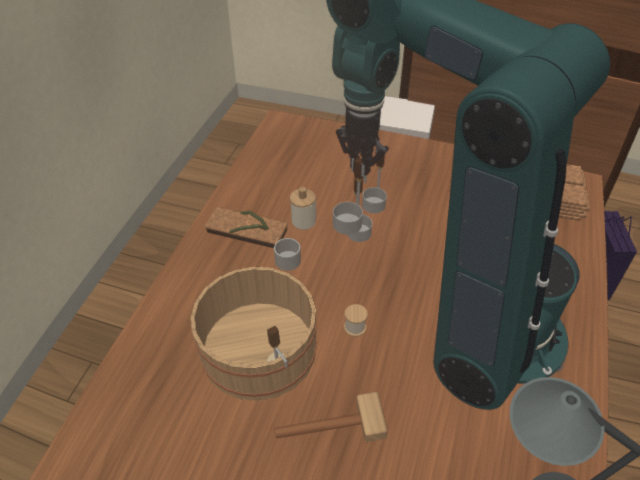

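No tilt in the held dipper. Carrying it to the rim at φ = 193.6°.

>>> {"api": "carry_out", "payload": {"moves": [[[-1,0.3,0],[0,0,1],1],[[-2,0.5,0],[0,0,2],1],[[-3,0.8,0],[0,0,3],1],[[-4,1.1,0],[0,0,4],1],[[-5,1.3,0],[0,0,5],1],[[-6,1.6,0],[0,0,6],1],[[-7,1.9,0],[0,0,7],1],[[-8,2.1,0],[0,0,8],1],[[-9,2.4,0],[0,0,9],1],[[-9.63,2.57,0],[0,0,9.1],1],[[-9.63,2.57,0],[0,0,9.1],1],[[-9.63,2.57,0],[0,0,9.1],1]]}}

```text
clock: 35.1
tool_pos: [0.48, 0.2009, 0.3362]
orientation: [-0.119, 0.993, -0.0, -0.002]
contact_force: [0.2, -0.0, -2.2]
gripper_width: 0.0211
```

Run:
```python
from h import *
im,C,s=snap("wrist");cv2.imwrite("pics/d4.png",im)
print(s["tool_pos"],yaw(s),s["gripper_width"],s["contact_force"])
c=np.array([.5962,.2291])
a=np.radians(193.6);to(np.r_[c+.1195*np.array([np.cos(a),np.sin(a)]),.195],193.6)
```

```text
[0.48   0.2009 0.3362] -166.2766254311972 0.021060996087053214 [ 0.1864 -0.0375 -2.2002]
shift [-0.021  0.02   4.715] turn [-0.   -0.04  0.01]  yaw now -166.3
```

View pics/d4.png

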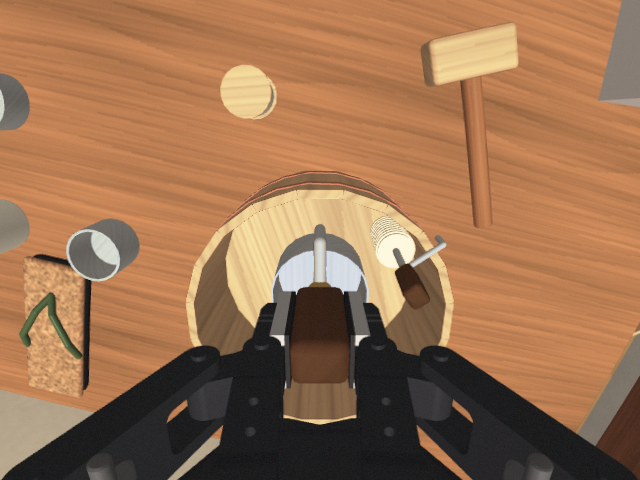

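Aligned with the flat of the rim, clear of the brush at (410,270). Lowering until just before the hook's tip reaches the rim.

>>> {"api": "carry_out", "payload": {"moves": [[[0,0,0.8],[0,0,0],1],[[0,0,1.8],[0,0,0],1],[[0,0,2.8],[0,0,0],1],[[0,0,3.8],[0,0,0],1],[[0,0,4.5],[0,0,0],1],[[0,0,4.6],[0,0,0],1],[[0,0,4.6],[0,0,0],1],[[0,0,4.6],[0,0,0],1]]}}

```text
clock: 35.95
tool_pos: [0.4806, 0.2006, 0.2003]
orientation: [-0.119, 0.993, -0.0, -0.0]
contact_force: [-0.3, -0.3, -1.8]
gripper_width: 0.0213
```

Run:
```python
from h import *
im,C,s=snap("wrist");crop(im,220,160,200,150,4,"pics/d5.png")
print(s["tool_pos"],yaw(s),s["gripper_width"],s["contact_force"])
c=np.array([.5962,.2291])
a=np.radians(193.6);to(np.r_[c+.1195*np.array([np.cos(a),np.sin(a)]),.170],193.6)
```

```text
[0.4806 0.2006 0.2003] -166.37306942174874 0.021280769114387494 [-0.3161 -0.2816 -1.802 ]
shift [0.018 0.014 1.013] turn [-0.   -0.01  0.01]  yaw now -166.4
```

View pics/d5.png

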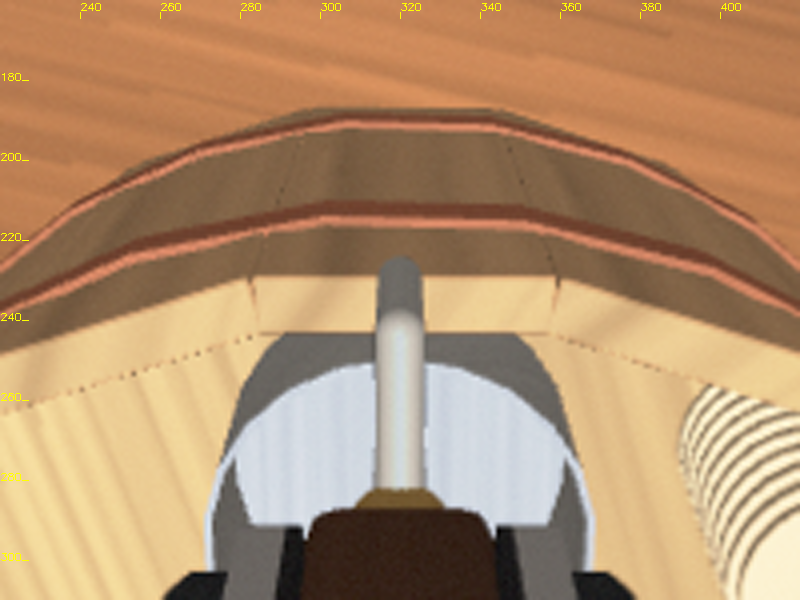

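Run:
```python
from h import *
im,C,s=snap("wrist");p=s["tool_pos"];a=np.radians(yaw(s));u=np.array([np.cos(a),np.sin(a)])
f=lambda d,z:proj(C,[[*(p[:2]+u*d),z]])[0]
print("tip inner/ctr/outer",f(.023,.153),f(.026,.153),f(.029,.153),"corner top",f(.026,.182))
for v in (229,243):
    q=plane(C,(320,v),.145);print(v,(q[:2]-p[:2])@u)
```

```text
tip inner/ctr/outer [320.8857 229.6249] [320.8921 224.3501] [320.8984 219.0268] corner top [321.1693 240.9063]
229 0.02102259410336057
243 0.012591897934249427
```

The rim band lies 12.6–21.0 mm out from the rod, and the hook tip's inner side is only just outside that. Shifting outward 4 mm (tool x +0.13), then lowering.

>>> {"api": "carry_out", "payload": {"moves": [[[0.13,0,0],[0,0,0],1],[[0.13,0,0],[0,0,0],1],[[0.13,0,0.2],[0,0,0],1],[[0.13,0,0.4],[0,0,0],1],[[0.13,0,0.4],[0,0,0],1]]}}

```text
clock: 36.55
tool_pos: [0.4758, 0.1998, 0.1861]
orientation: [-0.119, 0.993, -0.0, -0.002]
contact_force: [-0.7, -0.1, -1.1]
gripper_width: 0.0206
```

Run:
```python
from h import *
im,C,s=snap("wrist");crop(im,220,160,200,150,4,"pics/d6.png")
print(s["tool_pos"],yaw(s),s["gripper_width"],s["contact_force"])
```

```text
[0.4758 0.1998 0.1861] -166.3476737122727 0.02055578473264435 [-0.6545 -0.1109 -1.11  ]
```

View pics/d6.png

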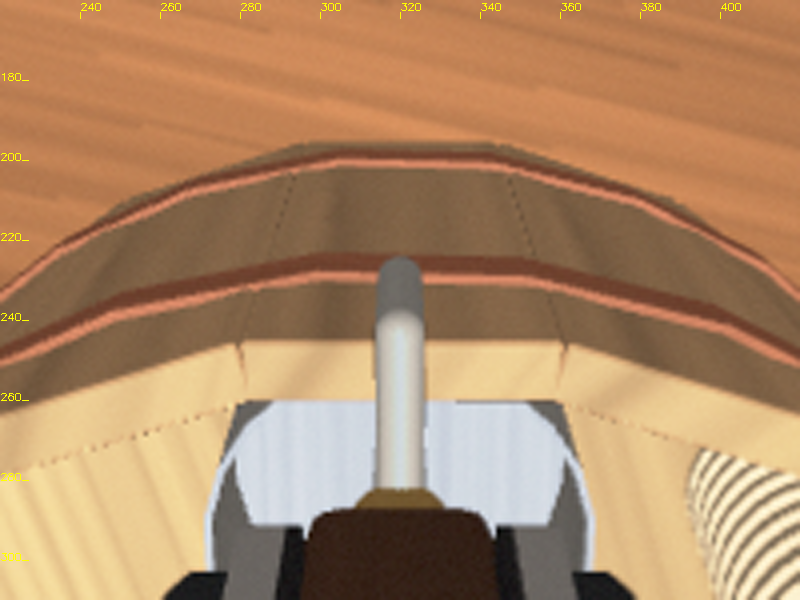

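The tip at (320,230) is now clearly outside the rim band. Seating it.

>>> {"api": "carry_out", "payload": {"moves": [[[0,0,0.25],[0,0,0],1],[[0,0,0.45],[0,0,0],1],[[0,0,0.55],[0,0,0],1],[[0,0,0.57],[0,0,0],1],[[0,0,0.57],[0,0,0],1]]}}

```text
clock: 37.1
tool_pos: [0.4761, 0.1999, 0.1701]
orientation: [-0.119, 0.993, -0.0, -0.001]
contact_force: [-1.9, -0.1, 0.6]
gripper_width: 0.0206
```

>>> {"api": "carry_out", "payload": {"moves": [[[0,0,0.04],[0,0,0],1],[[0,0,0.04],[0,0,0],1],[[0,0,0.03],[0,0,0],0.3],[[0,0,0.03],[0,0,0],0.1],[[0,0,0.03],[0,0,0],0.1],[[0,0,0.03],[0,0,0],0.1],[[0,0,0.03],[0,0,0],0.1],[[0,0,-1],[0,0,0],0.1],[[0,0,-2.2],[0,0,0],0.1],[[0,0,-3.4],[0,0,0],-1],[[0,0,-4],[0,0,0],-1],[[0,0,-4],[0,0,0],-1]]}}

```text
clock: 38.3
tool_pos: [0.4774, 0.2002, 0.2923]
orientation: [-0.119, 0.993, 0.0, 0.001]
contact_force: [0.4, 0.4, -0.1]
gripper_width: 0.0797
```

Run:
```python
from h import *
im,C,s=snap("wrist");cv2.imwrite("pics/d7.png",im)
print(s["tool_pos"],yaw(s),s["gripper_width"],s["contact_force"])
im,_,_=snap("side");cv2.imwrite("pics/d7s.png",im)
to([.4839,-.2627,.27],298.3)
```

```text
[0.4774 0.2002 0.2923] -166.3461812776678 0.07966766479628383 [ 0.4264  0.3943 -0.1112]
shift [  3.399 -15.045   0.663] turn [  0.02  -0.02 -17.44]  yaw now -166.3
```

View pics/d7.png

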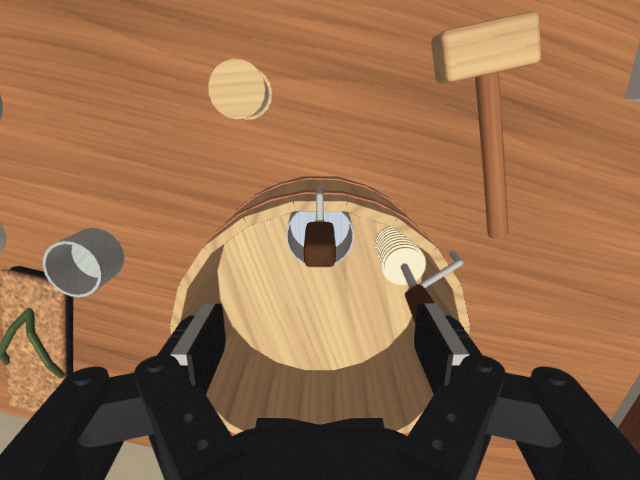

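View pics/d7s.png

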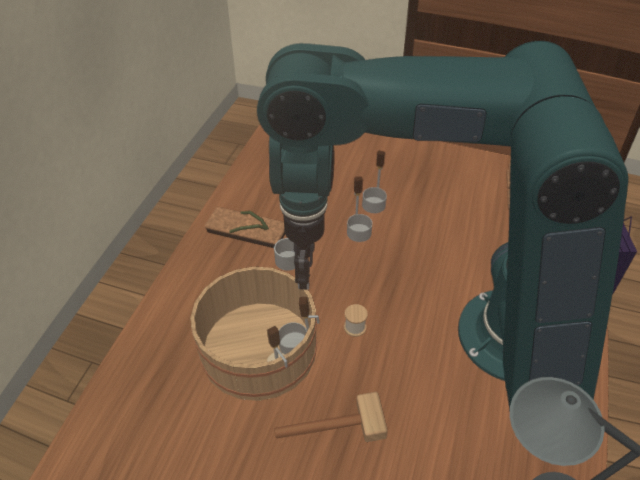

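Dipper A hangs over the rim at (320,205) beside the brush. Next is dipper B.

>>> {"api": "carry_out", "payload": {"moves": [[[0.3,-1.3,0],[0,0,-1.4],-1],[[0.6,-2.6,0],[0,0,-2.8],-1],[[0.9,-3.9,0],[0,0,-4.2],-1],[[1.2,-5.2,0],[0,0,-5.6],-1],[[1.5,-6.5,0],[0,0,-7],-1],[[1.8,-7.8,0],[0,0,-8.4],-1],[[2.1,-9.1,0],[0,0,-9.8],-1],[[2.4,-10.4,0],[0,0,-11.2],-1],[[2.7,-11.7,0],[0,0,-12.6],-1],[[3,-13,0],[0,0,-14],-1],[[3.3,-14.3,0.3],[0,0,-15.4],-1],[[3.4,-15,0.66],[0,0,-17.4],-1]]}}

```text
clock: 39.6
tool_pos: [0.4829, -0.2641, 0.2688]
orientation: [0.828, -0.56, -0.001, 0.001]
contact_force: [0.7, 1.7, 0.2]
gripper_width: 0.0856
```

Run:
```python
from h import *
to([.4839,-.2627,.22],298.3)
```

```text
shift [-0.028 -0.053  1.626] turn [ 0.03  0.01 -1.07]  yaw now -68.1
```

>>> {"api": "carry_out", "payload": {"moves": [[[-0.03,-0.05,0.8],[0,0,-1],-1],[[-0.03,-0.05,1.6],[0,0,-1.07],-1],[[-0.03,-0.05,1.6],[0,0,-1.07],-1],[[-0.03,-0.05,1.6],[0,0,-1.07],-1]]}}

```text
clock: 40.0
tool_pos: [0.4841, -0.2597, 0.2223]
orientation: [0.857, -0.515, -0.002, 0.001]
contact_force: [0.5, -0.5, 0.8]
gripper_width: 0.0856
```

Run:
```python
from h import *
im,C,s=snap("wrist");cv2.imwrite("pics/e1.png",im);print(s["tool_pos"],yaw(s),s["q"])
crop(im,260,170,130,130,5,"pics/e1c.png")
to([.4839,-.2627,.137],298.3)
```

```text
[ 0.4841 -0.2597  0.2223] -61.99571013447985 [-0.6398  0.3102 -0.0046  1.259  -0.0019 -2.6993]
shift [0.072 0.055 2.869] turn [ 0.02  0.   -0.05]  yaw now -62.0
```

View pics/e1.png

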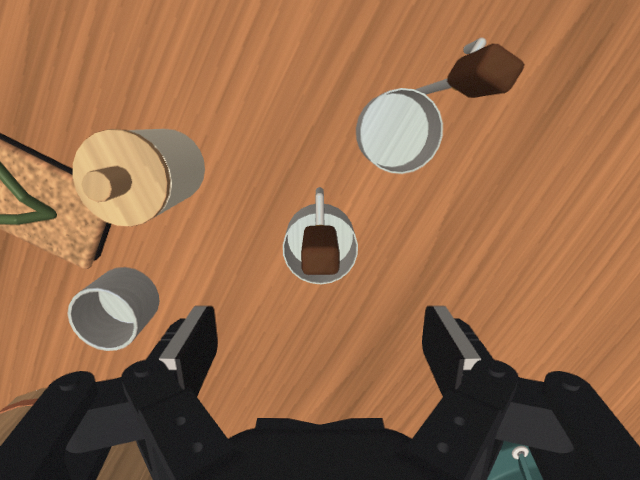

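View pics/e1c.png

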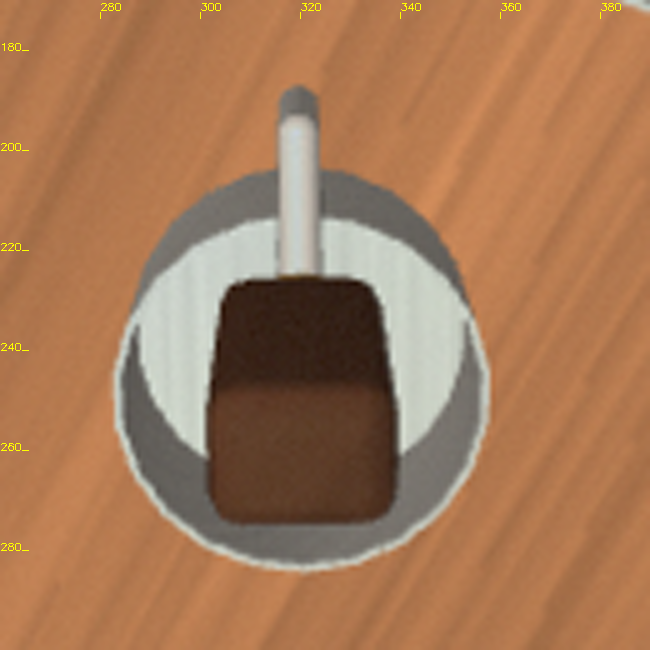

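Run:
```python
from h import *
im,C,s=snap("wrist");t=plane(C,(320.4,261),.175);c=plane(C,(320.5,248),.042);print(t,c,np.hypot(*(t-c)[:2]));to([t[0],t[1],.137],298.1)
```

```text
[ 0.4863 -0.2649  0.175 ] [ 0.4674 -0.2308  0.042 ] 0.03893745137638059
shift [0.162 0.026 2.881] turn [ 0.02 -0.   -0.01]  yaw now -62.0
```

>>> {"api": "carry_out", "payload": {"moves": [[[0.16,0.02,0.6],[0,0,0],-1],[[0.16,0.02,1.4],[0,0,0],-1],[[0.16,0.02,2.2],[0,0,0],-1],[[0.16,0.02,2.86],[0,0,0],-1],[[0.16,0.02,2.86],[0,0,0],-1],[[0.16,0.02,2.86],[0,0,0],1],[[0.16,0.02,2.86],[0,0,0],1],[[0.16,0.02,2.86],[0,0,0],1],[[0.16,0.02,2.86],[0,0,0],1],[[0.16,0.02,2.86],[0,0,0],1],[[0.16,0.02,2.86],[0,0,0],1],[[0.16,0.02,2.86],[0,0,0],1]], "grip_force": 100}}

```text
clock: 41.3
tool_pos: [0.4865, -0.2651, 0.1376]
orientation: [0.857, -0.515, 0.0, 0.001]
contact_force: [1.5, -0.9, 6.9]
gripper_width: 0.021
```

>>> {"api": "carry_out", "payload": {"moves": [[[0,0,-0.4],[0,0,0],1],[[0,0,-1.4],[0,0,0],1],[[0,0,-2.6],[0,0,0],1],[[0,0,-3.8],[0,0,0],1],[[0,0,-5],[0,0,0],1],[[0,0,-6.2],[0,0,0],1],[[0,0,-6.7],[0,0,0],1],[[0,0,-6.7],[0,0,0],1]]}}

```text
clock: 42.1
tool_pos: [0.487, -0.2649, 0.3396]
orientation: [0.857, -0.515, 0.001, 0.001]
contact_force: [-0.2, -0.4, -3.0]
gripper_width: 0.021
```

Run:
```python
from h import *
im,C,s=snap("wrist");cv2.imwrite("pics/e2.png",im);print(s["tool_pos"],yaw(s),s["gripper_width"],s["contact_force"])
c=np.array([.5962,.2291])
a=np.radians(-94.4);to(np.r_[c+.1235*np.array([np.cos(a),np.sin(a)]),.335],-94.4)
```

```text
[ 0.487  -0.2649  0.3396] -61.96382278440519 0.020982631816472735 [-0.2106 -0.4024 -2.977 ]
shift [-9.339 -8.749  0.076] turn [ 0.02 -0.01  5.41]  yaw now -62.0
```

View pics/e2.png

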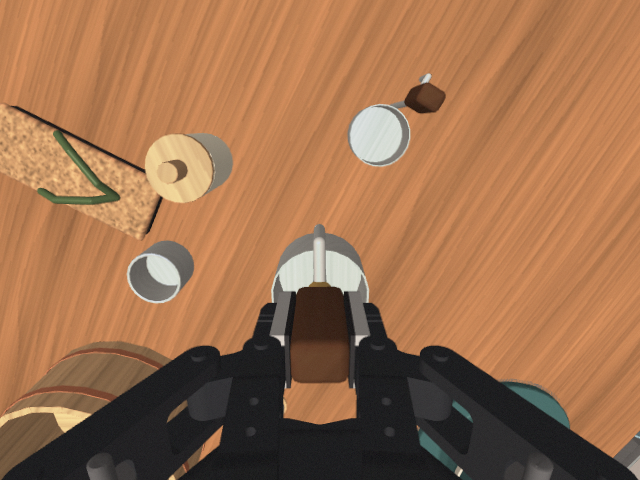

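Dipper B is held upright. Carrying it to φ = −94.4°.

>>> {"api": "carry_out", "payload": {"moves": [[[-0.9,-0.8,0],[0,0,0.5],1],[[-1.9,-1.7,0],[0,0,1],1],[[-2.9,-2.6,0],[0,0,1.5],1],[[-3.9,-3.6,0],[0,0,2],1],[[-4.9,-4.6,0],[0,0,2.5],1],[[-5.9,-5.5,0],[0,0,3],1],[[-6.9,-6.5,0],[0,0,3.6],1],[[-7.9,-7.4,0],[0,0,4.3],1],[[-8.8,-8.3,0],[0,0,5],1],[[-9.34,-8.75,0],[0,0,5.4],1],[[-9.34,-8.75,0],[0,0,5.4],1],[[-9.34,-8.75,0],[0,0,5.4],1]]}}

```text
clock: 43.35
tool_pos: [0.5861, 0.1063, 0.3359]
orientation: [-0.68, 0.733, 0.001, -0.002]
contact_force: [-1.0, -0.4, -1.2]
gripper_width: 0.0209
```

Run:
```python
from h import *
im,C,s=snap("wrist");cv2.imwrite("pics/e3.png",im)
print(s["tool_pos"],yaw(s),s["gripper_width"],s["contact_force"],s["q"])
c=np.array([.5962,.2291])
a=np.radians(-94.4);to(np.r_[c+.1235*np.array([np.cos(a),np.sin(a)]),.20],-94.4)
```

```text
[0.5861 0.1063 0.3359] -94.27517500791467 0.020919747916027326 [-1.0432 -0.4145 -1.2427] [ 0.0431  0.3964  0.4344  1.6133 -0.0008 -1.4531]
shift [-0.015 -0.036  4.544] turn [ 0.04 -0.01  0.01]  yaw now -94.3
```

View pics/e3.png

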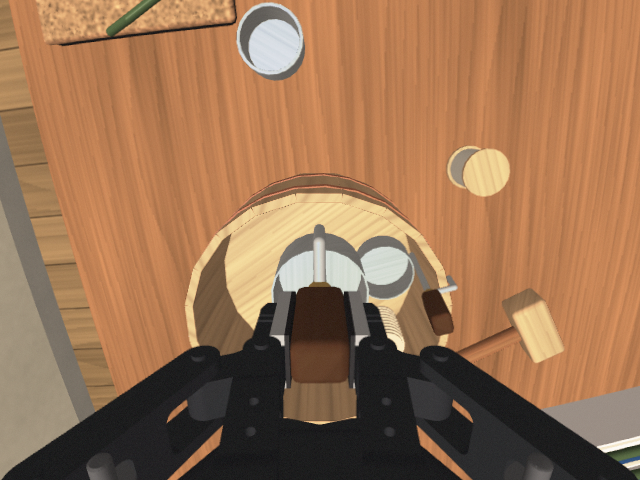

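Lowering. The held cup should clear dipper A's cup by about 20 mm.

>>> {"api": "carry_out", "payload": {"moves": [[[0,-0.03,0.8],[0,0,0],1],[[0,-0.03,1.8],[0,0,0],1],[[0,-0.03,2.8],[0,0,0],1],[[0,-0.03,3.8],[0,0,0],1],[[0,-0.03,4.4],[0,0,0],1],[[0,-0.03,4.5],[0,0,0],1],[[0,-0.03,4.5],[0,0,0],1],[[0,-0.03,4.5],[0,0,0],1]]}}

```text
clock: 44.2
tool_pos: [0.5875, 0.1056, 0.2034]
orientation: [-0.68, 0.734, 0.0, -0.0]
contact_force: [-0.3, -0.2, -1.6]
gripper_width: 0.0209
```

Run:
```python
from h import *
im,C,s=snap("wrist");crop(im,220,160,200,150,4,"pics/e4.png")
print(s["tool_pos"],yaw(s),s["gripper_width"],s["contact_force"])
p=s["tool_pos"];a=np.radians(yaw(s));u=np.array([np.cos(a),np.sin(a)])
for v in range(224,250,4):
    q=plane(C,(320,v),.145);print(v,round((q[:2]-p[:2])@u,4))
```

```text
[0.5875 0.1056 0.2034] -94.38687057470085 0.020903425883495596 [-0.2746 -0.1901 -1.5602]
224 0.024
228 0.0216
232 0.0191
236 0.0167
240 0.0143
244 0.0118
248 0.0093
```

View pics/e4.png

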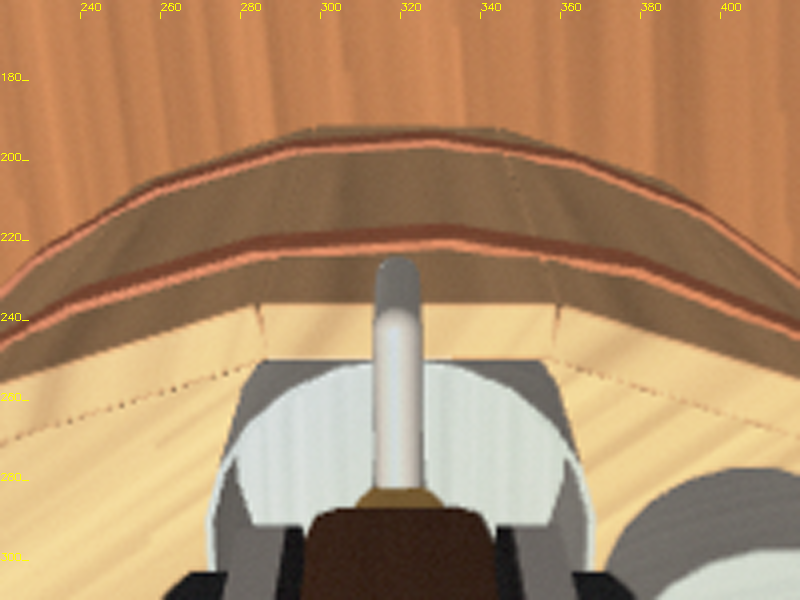

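The rim band runs 8.1–16.8 mm from the rod, so there is clearance on both sides. Seating it.

>>> {"api": "carry_out", "payload": {"moves": [[[0,0,0.3],[0,0,0],1],[[0,0,0.6],[0,0,0],1],[[0,0,0.9],[0,0,0],1],[[0,0,1.05],[0,0,0],1],[[0,0,1.12],[0,0,0],1],[[0,0,1.14],[0,0,0],1],[[0,0,1.14],[0,0,0],1]]}}

```text
clock: 44.95
tool_pos: [0.5868, 0.1062, 0.1697]
orientation: [-0.68, 0.733, 0.0, -0.0]
contact_force: [-9.1, 0.8, 23.3]
gripper_width: 0.0209
```

>>> {"api": "carry_out", "payload": {"moves": [[[0,0,-0.04],[0,0,0],1],[[0,0,-0.05],[0,0,0],0.4],[[0,0,-0.05],[0,0,0],0.1],[[0,0,-0.05],[0,0,0],0.1],[[0,0,-0.05],[0,0,0],0.1],[[0,0,-0.05],[0,0,0],0.1],[[0,0,-1],[0,0,0],0.1],[[0,0,-2.2],[0,0,0],0.1],[[0,0,-3.4],[0,0,0],-1],[[0,0,-4],[0,0,0],-1],[[0,0,-4],[0,0,0],-1]]}}

```text
clock: 46.05
tool_pos: [0.5882, 0.1062, 0.2905]
orientation: [-0.68, 0.734, -0.001, 0.001]
contact_force: [-0.7, 0.2, -0.5]
gripper_width: 0.08
```

Run:
```python
from h import *
im,C,s=snap("wrist");cv2.imwrite("pics/e5.png",im)
print(s["tool_pos"],yaw(s),s["gripper_width"],s["contact_force"])
im,_,_=snap("top");cv2.imwrite("pics/e5t.png",im)
to([.4543,-.3942,.26],269.2)
```

```text
[0.5882 0.1062 0.2905] -94.36268774526941 0.07996326488021116 [-0.6665  0.2318 -0.5319]
shift [16.965  3.151  0.94 ] turn [ 0.02 -0.01 -0.59]  yaw now -94.4
```

View pics/e5.png

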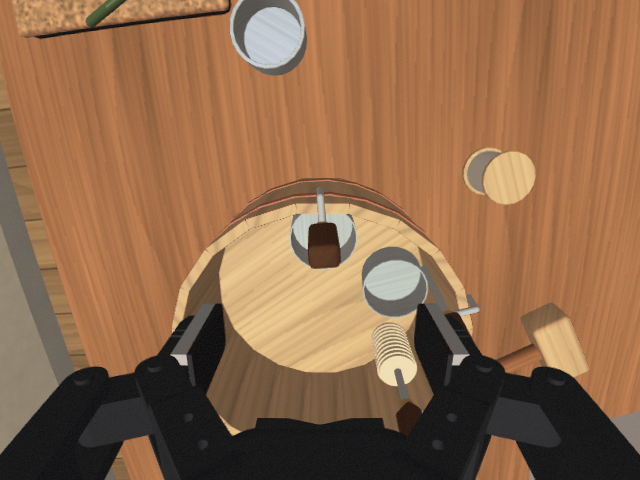

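View pics/e5t.png

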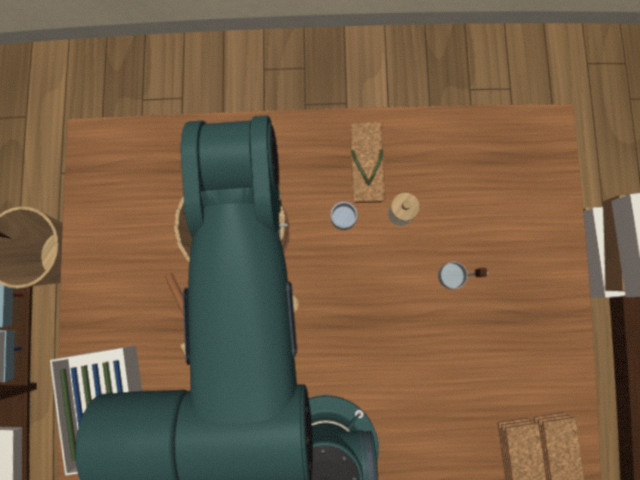

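Dipper B hangs at (323,215); dipper C hasn't moved. Fetching C.

>>> {"api": "carry_out", "payload": {"moves": [[[1.3,0.2,0],[0,0,0],-1],[[2.7,0.5,0],[0,0,0],-1],[[4.1,0.8,0],[0,0,0],-1],[[5.5,1,0],[0,0,0],-1],[[7,1.3,0],[0,0,-0.1],-1],[[8.5,1.6,0],[0,0,-0.2],-1],[[10,1.9,0],[0,0,-0.3],-1],[[11.5,2.1,0],[0,0,-0.4],-1],[[13,2.4,0.2],[0,0,-0.5],-1],[[14.5,2.7,0.5],[0,0,-0.6],-1],[[16,3,0.9],[0,0,-0.6],-1],[[16.95,3.15,0.94],[0,0,-0.6],-1]]}}

```text
clock: 47.35
tool_pos: [0.4523, -0.3958, 0.2575]
orientation: [-0.702, 0.712, 0.003, -0.001]
contact_force: [1.4, 0.6, 0.0]
gripper_width: 0.0854
```

>>> {"api": "carry_out", "payload": {"moves": [[[0.3,0,1.3],[0,0,0],-1],[[0.3,0,1.3],[0,0,0],-1],[[0.3,0,1.3],[0,0,0],-1],[[0.3,0,1.3],[0,0,0],-1],[[0.3,0,1.3],[0,0,0],-1]]}}

```text
clock: 47.85
tool_pos: [0.4547, -0.4023, 0.2229]
orientation: [-0.703, 0.711, -0.0, -0.001]
contact_force: [-0.1, 0.5, -0.7]
gripper_width: 0.0854
```

Run:
```python
from h import *
im,C,s=snap("wrist");cv2.imwrite("pics/f1.png",im);print(s["tool_pos"],yaw(s),s["q"],s["joint_velocities"])
crop(im,240,150,160,150,4,"pics/f1c.png")
```

```text
[ 0.4547 -0.4023  0.2229] -90.70204194808225 [-0.8575  0.4086  0.15    1.3114 -0.0021 -2.4161] [-0.0027 -0.0001 -0.0057 -0.0058  0.0016 -0.0025]
```

View pics/f1c.png

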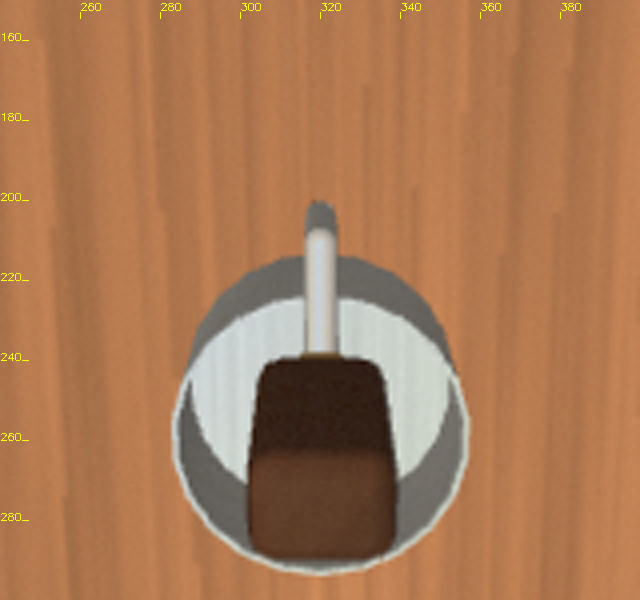

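The grip top is at (320.5,276), aligned with the tool.

Run:
```python
from h import *
im,C,s=snap("wrist");t=plane(C,(320.5,275.5),.175);c=plane(C,(320.5,258),.042);print(t,c,np.hypot(*(t-c)[:2]));to([t[0],t[1],.137],269.3)
```

```text
[ 0.4543 -0.3988  0.175 ] [ 0.4542 -0.359   0.042 ] 0.039841656374979655
shift [-0.126  0.007  2.851] turn [ 0.01 -0.02 -0.  ]  yaw now -90.7
```

>>> {"api": "carry_out", "payload": {"moves": [[[-0.1,0,0.6],[0,0,0],-1],[[-0.1,0,1.4],[0,0,0],-1],[[-0.1,0,2.2],[0,0,0],-1],[[-0.1,0,2.85],[0,0,0],-1],[[-0.1,0,2.85],[0,0,0],-1],[[-0.1,0,2.85],[0,0,0],1],[[-0.1,0,2.85],[0,0,0],1],[[-0.1,0,2.85],[0,0,0],1],[[-0.1,0,2.85],[0,0,0],1],[[-0.1,0,2.85],[0,0,0],1],[[-0.1,0,2.85],[0,0,0],1],[[-0.1,0,2.85],[0,0,0],1]], "grip_force": 100}}

```text
clock: 49.15
tool_pos: [0.4543, -0.4003, 0.1368]
orientation: [-0.702, 0.712, -0.0, -0.001]
contact_force: [1.2, -1.0, 6.7]
gripper_width: 0.0208
```

>>> {"api": "carry_out", "payload": {"moves": [[[0,0,-0.4],[0,0,0],1],[[0,0,-1.4],[0,0,0],1],[[0,0,-2.6],[0,0,0],1],[[0,0,-3.8],[0,0,0],1],[[0,0,-5],[0,0,0],1],[[0,0,-6.2],[0,0,0],1],[[0,0,-7],[0,0,0],1],[[0,0,-7],[0,0,0],1]]}}

```text
clock: 49.95
tool_pos: [0.4547, -0.4001, 0.3495]
orientation: [-0.702, 0.712, -0.002, -0.001]
contact_force: [0.4, -0.1, -2.8]
gripper_width: 0.0207
```

Run:
```python
from h import *
im,C,s=snap("wrist");cv2.imwrite("pics/f2.png",im);print(s["tool_pos"],yaw(s),s["gripper_width"],s["contact_force"],s["q"])
c=np.array([.5962,.2291])
a=np.radians(-22.4);t=c+.1235*np.array([np.cos(a),np.sin(a)]);print(t);to(np.r_[t,.35],-22.4)
to([.62,-.1,.35],-60)
```

```text
[ 0.4547 -0.4001  0.3495] -90.76356376974302 0.020682279473442 [ 0.3549 -0.1329 -2.7766] [-0.855   0.4157  0.5029  1.6543 -0.0022 -2.4125]
[0.7104 0.182 ]
shift [-19.511  -8.267  -0.145] turn [  0.02  -0.02 -11.39]  yaw now -90.8
shift [-10.071  -5.379  -0.121] turn [ 0.01 -0.02 -5.13]  yaw now -90.8
```

View pics/f2.png

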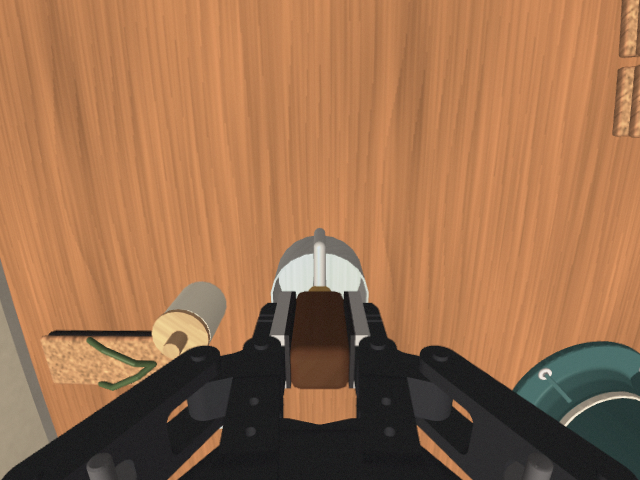

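Dipper C is held upright. Going via a waypoint to φ = −22.4°.

>>> {"api": "carry_out", "payload": {"moves": [[[-0.8,-0.4,0],[0,0,0],1],[[-1.7,-0.9,0],[0,0,-0.3],1],[[-2.7,-1.4,0],[0,0,-0.8],1],[[-3.7,-2,0],[0,0,-1.3],1],[[-4.7,-2.6,0],[0,0,-1.8],1],[[-5.7,-3.2,0],[0,0,-2.4],1],[[-6.7,-3.8,0],[0,0,-3],1],[[-7.7,-4.4,0],[0,0,-3.6],1],[[-8.7,-5,0],[0,0,-4.2],1],[[-9.7,-5.6,0],[0,0,-4.8],1],[[-10.7,-6.1,0],[0,0,-5.4],1],[[-11.7,-6.6,0],[0,0,-6],1]]}}

```text
clock: 51.2
tool_pos: [0.6572, -0.0499, 0.3439]
orientation: [0.889, -0.459, -0.002, 0.001]
contact_force: [0.3, -0.1, -1.2]
gripper_width: 0.0207
```

Run:
```python
from h import *
s=manip.sense();print(s["tool_pos"],yaw(s),s["q"],s["contact_force"])
to([.7104,.182,.34],-22.4)
```

```text
[ 0.6572 -0.0499  0.3439] -54.611530310969 [-0.1989  0.5413  0.7064  1.7402 -0.0011 -2.3873] [ 0.3431 -0.0709 -1.175 ]
shift [-5.276 -5.923  0.121] turn [ 0.03  0.03 -5.37]  yaw now -54.6
```

>>> {"api": "carry_out", "payload": {"moves": [[[-0.7,-0.8,0],[0,0,-0.6],1],[[-1.4,-1.6,0],[0,0,-1.2],1],[[-2.1,-2.4,0],[0,0,-1.8],1],[[-2.8,-3.2,0],[0,0,-2.4],1],[[-3.5,-4,0],[0,0,-3],1],[[-4.2,-4.8,0],[0,0,-3.8],1],[[-4.9,-5.5,0.1],[0,0,-4.6],1],[[-5.28,-5.92,0.1],[0,0,-5.37],1],[[-5.28,-5.92,0.1],[0,0,-5.37],1],[[-5.28,-5.92,0.1],[0,0,-5.37],1],[[-5.28,-5.92,0.1],[0,0,-5.37],1]]}}

```text
clock: 52.3
tool_pos: [0.7106, 0.1795, 0.3419]
orientation: [0.981, -0.197, -0.001, 0.001]
contact_force: [-0.3, 0.6, -2.7]
gripper_width: 0.0208
```

Run:
```python
from h import *
im,C,s=snap("wrist");cv2.imwrite("pics/f3.png",im);print(s["tool_pos"],s["orientation"],yaw(s),s["q"],s["contact_force"])
to([.7104,.182,.20],-22.4)
```

```text
[0.7106 0.1795 0.3419] [ 0.9805 -0.1965 -0.0013  0.0007] -22.66615338500583 [ 0.1367  0.7915  1.2158  1.998  -0.0005 -2.6093] [-0.2733  0.5892 -2.7207]
shift [-0.029 -0.084  4.739] turn [ 0.02  0.02 -0.04]  yaw now -22.7
```

View pics/f3.png

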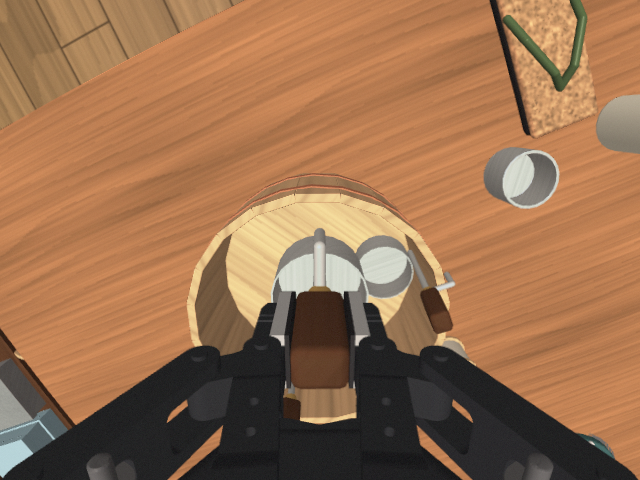

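>>> {"api": "carry_out", "payload": {"moves": [[[-0.03,-0.08,0.6],[0,0,0],1],[[-0.03,-0.08,1.4],[0,0,0],1],[[-0.03,-0.08,2.2],[0,0,0],1],[[-0.03,-0.08,3],[0,0,0],1],[[-0.03,-0.08,3.8],[0,0,0],1],[[-0.03,-0.08,4.4],[0,0,0],1],[[-0.03,-0.08,4.6],[0,0,0],1],[[-0.03,-0.08,4.6],[0,0,0],1],[[-0.03,-0.08,4.6],[0,0,0],1]]}}

```text
clock: 53.25
tool_pos: [0.7107, 0.1826, 0.2052]
orientation: [0.981, -0.196, -0.0, 0.0]
contact_force: [0.1, 1.0, -1.6]
gripper_width: 0.021
```

Run:
```python
from h import *
im,C,s=snap("wrist");crop(im,220,160,200,150,4,"pics/f4.png")
print(s["tool_pos"],yaw(s),s["gripper_width"],s["contact_force"])
p=s["tool_pos"];a=np.radians(yaw(s));u=np.array([np.cos(a),np.sin(a)])
for v in range(220,254,4):
    q=plane(C,(320,v),.145);print(v,round((q[:2]-p[:2])@u,4))
```

```text
[0.7107 0.1826 0.2052] -22.583055720242697 0.02099954833329516 [ 0.1148  1.0011 -1.5618]
220 0.0256
224 0.0232
228 0.0208
232 0.0184
236 0.0159
240 0.0134
244 0.0109
248 0.0084
252 0.0059
```

View pics/f4.png

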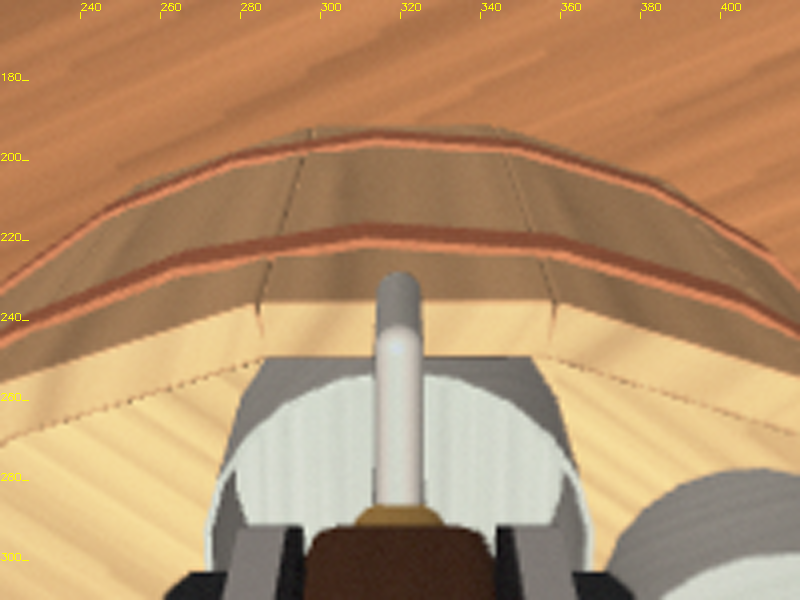

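The rim band spans 7.8–16.4 mm from the tool axis, and the hook sits about 1.5 mm closer in than before. Shifting 2 mm outward and seating.

>>> {"api": "carry_out", "payload": {"moves": [[[0.07,0,0],[0,0,0],1],[[0.07,0,0.3],[0,0,0],1],[[0.07,0,0.6],[0,0,0],1],[[0.07,0,0.6],[0,0,0],1]]}}

```text
clock: 53.7
tool_pos: [0.7117, 0.1821, 0.1841]
orientation: [0.981, -0.195, -0.002, 0.001]
contact_force: [0.3, -0.5, -3.1]
gripper_width: 0.0206
```

Run:
```python
from h import *
im,C,s=snap("wrist");crop(im,220,160,200,150,4,"pics/f5.png")
print(s["tool_pos"],yaw(s),s["gripper_width"],s["contact_force"])
```

```text
[0.7117 0.1821 0.1841] -22.5420354175487 0.020606610620361142 [ 0.3309 -0.462  -3.1294]
```

View pics/f5.png

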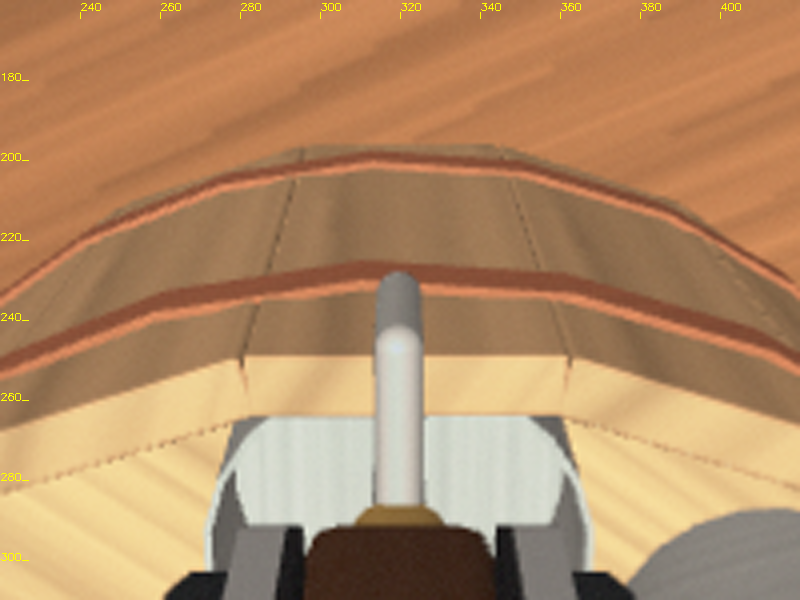

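>>> {"api": "carry_out", "payload": {"moves": [[[0,0,0.25],[0,0,0],1],[[0,0,0.42],[0,0,0],1],[[0,0,0.49],[0,0,0],1],[[0,0,0.49],[0,0,0],1],[[0,0,0.49],[0,0,0],1]]}}

```text
clock: 54.25
tool_pos: [0.7124, 0.1822, 0.1715]
orientation: [0.981, -0.195, -0.001, 0.001]
contact_force: [0.3, -0.2, -2.0]
gripper_width: 0.0209
```

>>> {"api": "carry_out", "payload": {"moves": [[[0,0,0.06],[0,0,0],1],[[0,0,0.09],[0,0,0],1],[[0,0,0.09],[0,0,0],1],[[0,0,0.09],[0,0,0],1]]}}

```text
clock: 54.65
tool_pos: [0.7126, 0.1822, 0.1695]
orientation: [0.981, -0.195, -0.0, 0.0]
contact_force: [-0.6, 0.9, 6.5]
gripper_width: 0.0208
```

Contact. Releasing and rising.

>>> {"api": "carry_out", "payload": {"moves": [[[0,0,0],[0,0,0],0.4],[[0,0,0],[0,0,0],0.1],[[0,0,0],[0,0,0],0.1],[[0,0,0],[0,0,0],0.1],[[0,0,0],[0,0,0],0.1],[[0,0,-0.6],[0,0,0],0.1],[[0,0,-1.6],[0,0,0],0.1],[[0,0,-2.8],[0,0,0],0.1],[[0,0,-4],[0,0,0],-1],[[0,0,-4.5],[0,0,0],-1],[[0,0,-4.5],[0,0,0],-1]]}}

```text
clock: 55.75
tool_pos: [0.7134, 0.1823, 0.3056]
orientation: [0.981, -0.195, 0.001, -0.0]
contact_force: [-0.6, -0.1, -0.9]
gripper_width: 0.0798
```

Run:
```python
from h import *
im,C,s=snap("wrist");cv2.imwrite("pics/f6.png",im)
print(s["tool_pos"],yaw(s),s["gripper_width"],s["contact_force"])
to([.5,.0,.35],-60)
```

```text
[0.7134 0.1823 0.3056] -22.544412177996875 0.07982843342689222 [-0.597  -0.1136 -0.8754]
shift [-4.236  8.338 -1.532] turn [0.01 0.   6.24]  yaw now -22.5
```

View pics/f6.png

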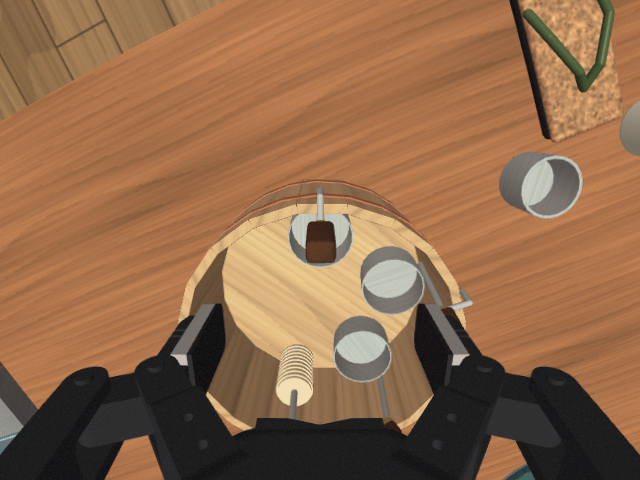

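All three dippers and the brush hang inside the tub. Moving the arm clear for the last checks.

>>> {"api": "carry_out", "payload": {"moves": [[[0,0,-0.6],[0,0,0.3],-1],[[-0.5,1,-1.2],[0,0,0.8],-1],[[-1,2,-1.5],[0,0,1.5],-1],[[-1.6,3,-1.5],[0,0,2.2],-1],[[-2.1,4,-1.5],[0,0,3],-1],[[-2.6,5,-1.5],[0,0,3.8],-1],[[-3.1,6,-1.5],[0,0,4.5],-1],[[-3.7,7,-1.5],[0,0,5.2],-1],[[-4,8,-1.5],[0,0,6],-1],[[-4.2,8.3,-1.5],[0,0,6.2],-1]]}}

```text
clock: 56.8
tool_pos: [0.4987, -0.0008, 0.3483]
orientation: [0.866, -0.5, -0.001, 0.001]
contact_force: [0.2, 1.2, -0.6]
gripper_width: 0.0855
```

Run:
```python
from h import *
s=manip.sense();print(s["tool_pos"],s["q"]);to([.3,-.38,.35],-120)
```

```text
[ 0.4987 -0.0008  0.3483] [-0.1643  0.2134  0.1984  1.5591 -0.0013 -2.2589]
shift [ 7.633 12.059 -0.025] turn [ 0.04 -0.01 10.  ]  yaw now -60.0
```

>>> {"api": "carry_out", "payload": {"moves": [[[0.7,1.1,0],[0,0,1],-1],[[1.4,2.2,0],[0,0,2],-1],[[2.1,3.3,0],[0,0,3],-1],[[2.8,4.4,0],[0,0,4],-1],[[3.5,5.5,0],[0,0,5],-1],[[4.2,6.6,0],[0,0,6],-1],[[4.9,7.7,0],[0,0,7],-1],[[5.6,8.8,0],[0,0,8],-1],[[6.3,9.9,0],[0,0,9],-1],[[7,11,0],[0,0,10],-1],[[7.6,12,0],[0,0,10],-1],[[7.6,12,0],[0,0,10],-1]]}}

```text
clock: 58.0
tool_pos: [0.3033, -0.3803, 0.3479]
orientation: [-0.501, 0.866, 0.001, -0.001]
contact_force: [-0.2, 0.8, 0.4]
gripper_width: 0.0855
```

Run:
```python
from h import *
im,C,s=snap("side");cv2.imwrite("pics/z1.png",im)
crop(im,180,180,160,140,5,"pics/z1c.png");crop(im,180,250,150,145,4,"pics/z1d.png")
im,C,s=snap("top");cv2.imwrite("pics/z2.png",im);crop(im,160,150,270,150,3,"pics/z2c.png")
print(s["tool_pos"])
```

```text
[ 0.3041 -0.3787  0.3483]
```

View pics/z1.png

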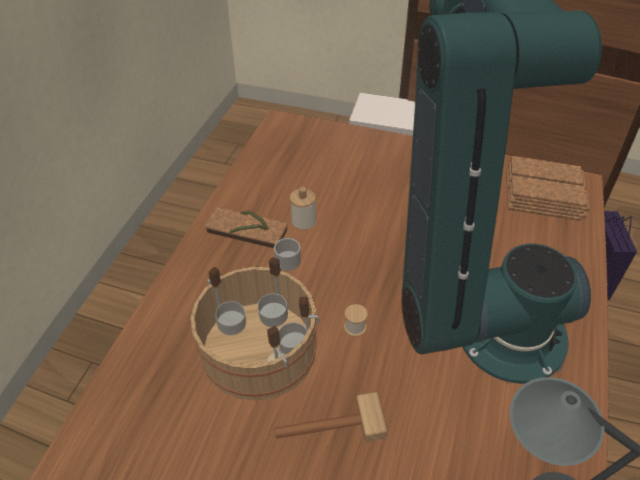

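View pics/z1d.png

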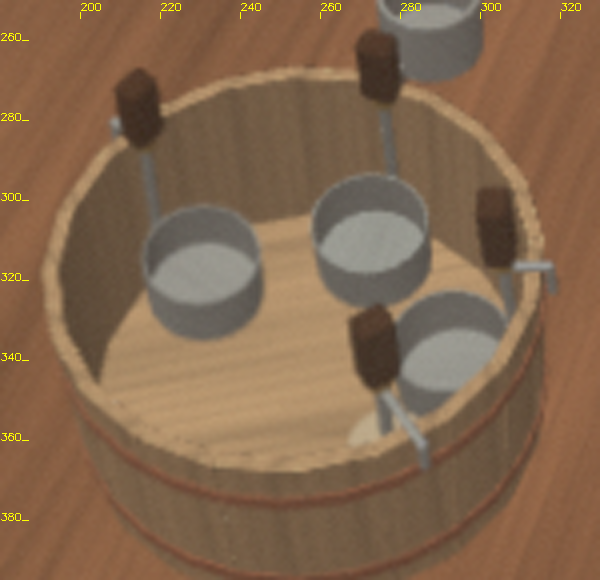

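View pics/z2.png

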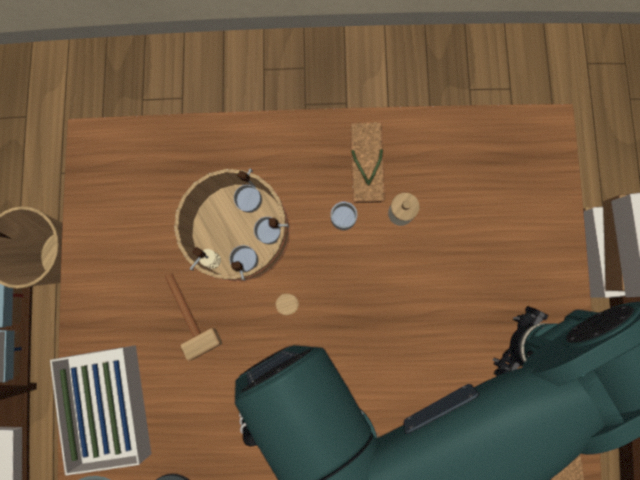

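View pics/z2c.png

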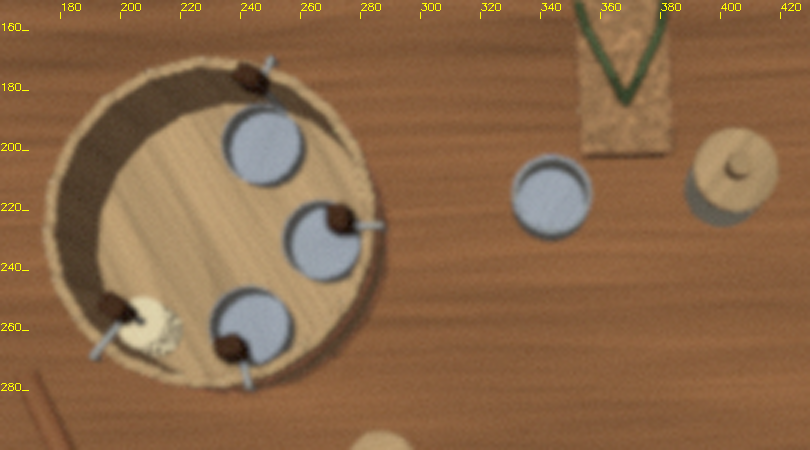

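The final views show all four hooks over the rim with their ends outside: brush (190,265), dippers (283,222), (241,277) and (248,172). The lid is flat on the upright jar at (403,208). Sandal, mallet and spool appear where they started. Handing in.

Run:
```python
from workcell import manip
print(manip.finish_job(), manip.sense()["clock"])
```

```text
the job is handed in; nothing more can be done
the job is handed in; nothing more can be done
```

The glue corner is cleared up and I handed the job in at about 58 s on the robot's clock, with the arm clear of everything.

- **Jar:** I took the lid off and laid it on the bench, then brushed the jar in three full strokes. Contact force showed at the bottom on each stroke. At the top, the brush end stopped about 5–10 mm below the rim on the first two strokes and came right out on the third. The lid is back on.
- **Tub:** The brush and all three dippers hang by their own hooks over the rim. I hung the brush before putting the lid back, because the gripper could hold only one of them.
- **Knocked dipper:** One dipper was knocked a few centimetres aside during the run. I measured it again before picking it up.

**Last checks:** The final top and side pictures show all four hooks over the rim, with the cups and bristles inside and the hook ends outside. The lid looks flat on the upright jar, and the sandal, mallet and spool appear where they started.

**Disagreements:** Early fixed-camera positions differed by up to about 8 mm, and one wrist picture taken while the arm was moving was about 5 mm off. I used wrist pictures taken with the arm still instead. No final check failed.

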